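# Brush out the mixing beakers and close down the dust extractor

### The job

Turn the dust extractor up to full and keep it there as long as the brush is out of its pot; brush out the white mixing beakers with the long brush, going from the tallest to the shortest: in each one go right down to the bottom, up to the rim and down to the bottom again. Leave every beaker standing mouth-up wholly on the cork board, the brush back in its terracotta pot with the bristles down, and the extractor turned fully off. There are two or three beakers; leave the other things on the bench where they are.

Things in the scene. Friction and masses are not known exactly. Their poses are not given: they have to be found in the camera images.
- beaker_tall: tallest of the white ceramic mixing beakers (tall / middle / short are 115 / 88 / 60 mm high; any one may be absent): a plain round straight-sided cup 115 mm high, 62 mm outside diameter, 54 mm inside, wall 4 mm, bottom 5 mm thick, 300 g give or take; loose, starts mouth-up on the bench. Origin: centre of its underside, z towards the mouth.
- beaker_mid: middle of the white ceramic mixing beakers (tall / middle / short are 115 / 88 / 60 mm high; any one may be absent): a plain round straight-sided cup 88 mm high, 62 mm outside diameter, 54 mm inside, wall 4 mm, bottom 5 mm thick, 250 g give or take; loose, starts mouth-up on the bench. Origin: centre of its underside, z towards the mouth.
- beaker_short: shortest of the white ceramic mixing beakers (tall / middle / short are 115 / 88 / 60 mm high; any one may be absent): a plain round straight-sided cup 60 mm high, 62 mm outside diameter, 54 mm inside, wall 4 mm, bottom 5 mm thick, 200 g give or take; loose, starts mouth-up on the bench. Origin: centre of its underside, z towards the mouth.
- brush: long round brush, 210 mm, about 80 g, starts standing upright in its pot, bristles down: stiff (rigid) bristle head 28 mm diameter and 60 mm long with a flat end, steel ferrule 24 mm diameter up to 82 mm, then a round wooden handle 18 mm diameter up to 210 mm. Origin: centre of the flat bristle end; z runs along the brush to the handle's top.
- holder: terracotta brush pot, fixed, 90 mm high, 52 mm outside and 42 mm inside diameter, inner floor 8 mm above the bench. Origin: centre of its underside on the bench.
- board: cork board lying on the bench, fixed, 130 mm (its x) by 320 mm (its y), 10 mm thick. Origin: centre of its underside; its top is 10 mm above the bench.
- extractor: grey dust-extractor unit, fixed, a box 150 mm (x) by 140 mm (y) by 55 mm high, with the speed knob on its top, 10 mm from the centre towards the robot. Origin: centre of its underside.
- speed (a joint): angle of the extractor's black speed knob, rad: 0 = off, the anticlockwise end stop; 2.6 = full, the clockwise end stop (clockwise seen from above). It starts in between and stays where it is left (friction about 0.04 Nm).
- speed_grip (a point): grip point of the speed knob, on its vertical axis, 92 mm above the bench: an upright bar 47 mm long, 14 mm thick, rising from 69 to 99 mm above the bench on a 50 mm disc. The bar runs along the point's x and turns with the knob; a white line marks the half of the bar at -x.
- figure: bystander, loose, to be left alone: small seated figure of grey stone, 136 mm high. Origin: centre of its underside.
- oil: bystander, loose, to be left alone: blue plastic bottle, 110 mm high. Origin: centre of its underside.
- sander: bystander, loose, to be left alone: cork sanding block 100 x 60 mm, 26 mm high. Origin: centre of its underside.
- chip: bystander, loose, to be left alone: white stone chip 36 mm wide, 28 mm high. Origin: centre of its underside.
- offcut: bystander, loose, to be left alone: white stone offcut 70 x 50 mm, 35 mm high. Origin: centre of its underside.
- chisel_a: bystander, loose, to be left alone: chisel with dark wooden handle, 200 mm long, lying, 26 mm high. Origin: centre of its underside.

How it is judged:
By the outcome, as a careful person would: the job done as asked, in the order asked, and still so for the second after the job is handed in, with the robot touching nothing.
Of beaker_tall, beaker_mid, beaker_short only 2 to 3 are there at a start; the rules pass over those that are not, and their reading is None.
At some moment in a run one of beaker_tall, beaker_mid, beaker_short may be knocked a few centimetres aside while the robot is not near it.
It also fails if it takes over 210 s, if anything falls off the work surface, if the arm or the gripper's body presses on something with over 40 N, if the wrist force passes 120 N, or if a joint passes its speed limit or range.

### The arm

A 6-joint arm with a two-finger parallel gripper is mounted at the origin on the work surface. World frame = base frame: x ahead of the robot, y to its left, z up, the work surface at z = 0. Lengths are in m, angles in rad, forces in N, time in s.
With the tool pointing down it reaches from about 0.35 to 0.975 m from the base axis. Payload 4.9 kg.
Tool frame: the origin (TCP) lies at the very end of the fingers, on their centre line; the grasp point (between the pads) lies 19 mm behind it; z points along the fingers, y is the line along which they close (so a half turn about z gives the same grasp; the last joint's range is limited). The gripper opens to 85 mm and grips with 20 to 120 N. Pads are 22 mm wide; open, the fingers measure 114 mm over their backs; the gripper's body (76 mm by 85 mm) begins 54 mm behind the grasp point. The pads swing forward as they close: fully open they stand 13 mm farther back than shut.
Start: joints at [1.098, 0.053, 1.613, -0, 1.476, -0.119], TCP at [0.217, 0.586, 0.231] pointing down, gripper open.
Joint ranges: [-3.01, 3.01], [-1.01, 2.22], [0.06, 2.58], [-1.02, 4.17], [0.09, 2.62], [-3.14, 3.14]. Speed limits (rad/s): [2.57, 2.57, 3.14, 3.14, 3.14, 3.14].

### API

Orientations are given as a unit quaternion [w, x, y, z].
In Python, from plant import manip gives the robot as it stands.
- The arm moves only by the tool send_rows, never from a script. Its argument "increments" is a list of rows, each an object of numbers: "claw": the closure, from -1 (fully open) to 1 (shut); "dx", "dy", "dz": the shift along the tool's x, y, z in units of 0.5 m (1.0 is 0.5 m); "yaw": the turn about the tool's z in units of 1.5 rad (1.0 is 1.5 rad). A call has 1 to 20 rows; each row is the pose to reach, as a shift and turn from the pose commanded when the call began, along the tool's axes at that moment; what a row does not reach only later rows make up. A row lasts 1/8 s, in which the tool goes at most 62.5 mm and 10.7 degrees, less where a joint would pass 70% of its speed; a pose out of reach is approached as far as the arm can. A call with a number of a shift or a turn outside -1 to 1 is refused whole. A call with a gripper value outside its range is refused whole. The fingers move at their own pace and stop on an object; the grip force is fixed at half the most. Time passes only in rows, so rows that repeat a pose let the fingers close. It gives the time, the measured TCP pose, the force, the opening and the grip force at its end, in the units of the state.
- manip.state(): the state, without advancing time (a new reading comes with each control period).
- manip.grab_frame(name): name is "scene" or "top" or "wrist"; returns the picture (480x640x3 uint8, red, green, blue); there is no depth.
- manip.camera_params(name): a dict with "camera_matrix" (3x3 intrinsics, pixels), "extrinsics" (4x4, takes a point from world to camera coordinates); the wrist camera has in their place "tool_from_camera" (4x4, takes a point from camera to tool coordinates, whose origin is the TCP and whose axes are the flange's). Camera axes: x right, y down, z forward; pixel columns grow to the right and rows downward; lengths in m; the calibration is good to about 2 mm. A picture is of the moment at which its call begins: read the wrist's pose just before it. camera_params takes no time and is no camera call.
- manip.job_done(): hands the job in; it is judged then, once.
The state is a dict: "time": time; "joint_pos": joint angles; "joint_vel": joint speeds; "joint_efforts": joint torques, N m; "tool_pos": TCP position; "tool_rot": TCP orientation; "contact_force": force on the tool from outside, world axes, zero at the start; "ft_torque": the same for the moment, N m; "gripper_width": opening from 0.0 (shut) to 1.0 (fully open); "grasp_force": force on a finger pad.
Only numpy, scipy, OpenCV 4.12 (cv2) and the standard library are available. Lean on these libraries where they do the work, as an engineer would, in place of code of your own. Each camera call takes 0.05 s, during which the arm holds its last target. There are 200 camera calls.

## Working session

There is one attempt and no reset: what is moved stays moved. The work goes in short steps, Python scripts to look and compute and a tool call to move; the robot and the scene stay as the last step left them, time stands still between calls to the robot, and variables do not carry over. Pictures are saved under pics/ and viewed, at most 16 in all, crops included, and the job is handed in when it is done.

Besides the shell and the picture viewer there is one more tool, called after ">>>" in YAML: its name, and indented under it one key for each argument. send_rows: Moves the arm, as the interface text tells. Shifts and turns lie within -1 to 1; 1 stands for 0.5 m of shift or 1.5 rad of turn. Its arguments: {"type":"object","properties":{"increments":{"type":"array","items":{"type":"object","properties":{"claw":{"type":"number"},"dx":{"type":"number"},"dy":{"type":"number"},"dz":{"type":"number"},"yaw":{"type":"number"}}}}},"required":["increments"]}

```bash
ls; mkdir -p pics; cat > h.py <<'E'
import numpy as np, cv2
from plant import manip
def cam(n):
    c=manip.camera_params(n); return np.array(c["camera_matrix"]),np.array(c["extrinsics"])
def ray(n,uv,z):
    K,E=cam(n); R,t=E[:3,:3],E[:3,3]; o=-R.T@t
    d=R.T@np.linalg.inv(K)@np.array([uv[0],uv[1],1.]); return o+d*(z-o[2])/d[2]
def proj(n,p):
    K,E=cam(n); q=K@(E[:3,:3]@np.array(p)+E[:3,3]); return q[:2]/q[2]
def snap(n,f):
    im=manip.grab_frame(n)[:,:,::-1].copy(); cv2.imwrite("pics/"+f,im); return im
E
python3 - <<'E'
from h import *
snap("scene","s0.png");snap("top","t0.png")
for n in("scene","top"):
    K,E=cam(n); print(n,K.round(1).tolist(),(-E[:3,:3].T@E[:3,3]).round(3),E[:3,:3].round(2).tolist())
print(manip.camera_params("wrist")); s=manip.state(); print(s)
E
```

```text
pics
scene [[488.0, 0.0, 320.6], [0.0, 488.0, 237.9], [0.0, 0.0, 1.0]] [ 1.089 -0.494  0.621] [[0.68, 0.73, -0.02], [0.41, -0.41, -0.81], [-0.61, 0.54, -0.58]]
top [[459.0, 0.0, 318.9], [0.0, 459.0, 237.5], [0.0, 0.0, 1.0]] [0.38  0.003 1.069] [[0.0, -1.0, 0.02], [-0.99, -0.01, -0.16], [0.16, -0.02, -0.99]]
{'camera_matrix': array([[347.23070108,   0.        , 315.06157299],
       [  0.        , 347.23070108, 241.18693678],
       [  0.        ,   0.        ,   1.        ]]), 'tool_from_camera': array([[ 6.13236471e-04, -9.52126356e-01, -3.05704147e-01,
         7.82844249e-02],
       [ 9.99999666e-01,  4.18890810e-04,  7.01329334e-04,
        -3.57888409e-04],
       [-5.39697486e-04, -3.05704475e-01,  9.52126296e-01,
        -1.44160409e-01],
       [ 0.00000000e+00,  0.00000000e+00,  0.00000000e+00,
         1.00000000e+00]])}
{'time': 0.1, 'joint_pos': array([ 1.09798123e+00,  5.32869151e-02,  1.61416362e+00, -1.36709904e-05,
        1.47600193e+00, -1.18992843e-01]), 'joint_vel': array([ 0.00149875,  0.00011881, -0.00303497, -0.00020778, -0.00253259,
        0.00121363]), 'joint_efforts': array([-2.84696716e-04, -3.94903350e+01, -3.71361709e+01, -6.11224436e-05,
        3.94195144e-03, -3.33981163e-06]), 'tool_pos': array([0.21629243, 0.58577617, 0.23018426]), 'tool_rot': array([-2.64656042e-04,  1.75989035e-01,  9.84391688e-01, -8.91474160e-04]), 'contact_force': array([ 0.19434592,  0.26052855, -0.31692581]), 'ft_torque': array([-0.03235776, -0.01372347,  0.07046088]), 'grasp_force': 0.0, 'gripper_width': 0.9985115318133894}
```

View pics/s0.png

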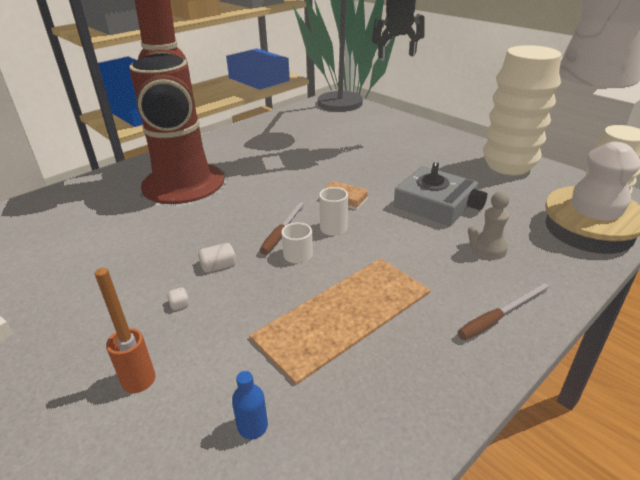

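View pics/t0.png

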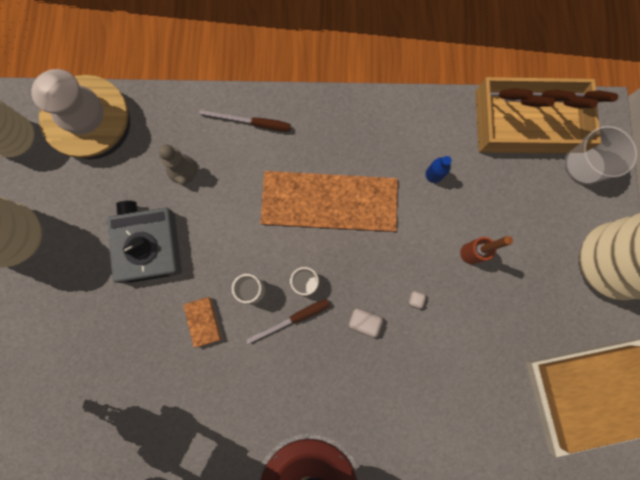

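The top view (t0) shows two beakers at (247,290) and (305,281), the knob at (138,247), the pot at (478,250) with the brush leaning right, and the board at (262–397, 172–230). In the scene view (s0) the left beaker is the taller one. Next I'll measure these.

```bash
cat >> h.py <<'E'
def pr(n,uv):
    K,E=cam(n); R,t=E[:3,:3],E[:3,3]; return -R.T@t, R.T@np.linalg.inv(K)@np.array([uv[0],uv[1],1.])
def tri(u1,u2,n1="scene",n2="top"):
    (a,d),(b,e)=pr(n1,u1),pr(n2,u2); s=np.linalg.lstsq(np.c_[d,-e],b-a,rcond=None)[0]
    p,q=a+d*s[0],b+e*s[1]; return (p+q)/2,np.linalg.norm(p-q)
def blobs(mask,amin=40):
    n,l,st,c=cv2.connectedComponentsWithStats(mask.astype(np.uint8)); return [(st[i].tolist(),c[i].round(1).tolist(),l==i) for i in range(1,n) if st[i][4]>=amin]
E
python3 - <<'E'
from h import *
s=cv2.imread("pics/s0.png");t=cv2.imread("pics/t0.png")
hs,ht=[cv2.cvtColor(i,cv2.COLOR_BGR2HSV) for i in(s,t)]
# white blobs
for n,h in(("s",hs),("t",ht)):
    m=(h[...,1]<40)&(h[...,2]>150)
    print(n,"white",[(b[0],b[1]) for b in blobs(m) if 150<b[1][0]<450 and 170<b[1][1]<360])
    m=(h[...,0]<14)&(h[...,1]>150)&(h[...,2]>60)
    print(n,"red",[(b[0],b[1]) for b in blobs(m,60)][:12])
    m=(h[...,0]>6)&(h[...,0]<20)&(h[...,1]>90)&(h[...,2]>110)
    print(n,"cork",[(b[0],b[1]) for b in blobs(m,300)])
    for b in blobs(m,2500):
        if 250<b[1][0]<420 and 150<b[1][1]<350:
            mm=cv2.morphologyEx(b[2].astype(np.uint8),cv2.MORPH_CLOSE,np.ones((7,7)))
            c=max(cv2.findContours(mm,0,1)[0],key=cv2.contourArea); q=cv2.boxPoints(cv2.minAreaRect(c))
            q=cv2.approxPolyDP(cv2.convexHull(c),8,True)[:,0]
            print(n,"board",[ray("scene" if n=="s" else "top",p,.01)[:2].round(3).tolist() for p in q])
cv2.imwrite("pics/c0.png",np.hstack([cv2.resize(t[205:290,100:185],(390,400),interpolation=2),cv2.resize(t[215:275,450:520],(400,400),interpolation=2)]))
cv2.imwrite("pics/c1.png",np.hstack([cv2.resize(s[180:270,270:360],(400,400),interpolation=2),cv2.resize(s[260:400,80:180],(286,400),interpolation=2)]))
E
```

```text
s white [([0, 0, 640, 480, 157751], [263.1, 298.3]), ([273, 240, 10, 11, 57], [278.7, 245.8])]
s red [([96, 274, 59, 119, 2204], [127.8, 351.3])]
s cork [([170, 0, 136, 33, 1950], [215.6, 11.9]), ([52, 24, 30, 22, 317], [67.8, 32.9]), ([89, 28, 52, 21, 434], [112.2, 38.1]), ([191, 76, 117, 49, 1805], [229.7, 93.6]), ([80, 110, 29, 29, 347], [95.0, 121.4]), ([326, 181, 42, 26, 400], [351.6, 192.7]), ([546, 192, 94, 49, 1308], [581.2, 221.1]), ([250, 259, 180, 125, 9737], [336.8, 318.7]), ([95, 268, 60, 125, 2593], [126.9, 346.2]), ([459, 269, 181, 211, 16520], [578.0, 417.6]), ([461, 309, 43, 26, 447], [481.9, 321.4])]
s board [[0.714, 0.113], [0.705, -0.205], [0.58, -0.202], [0.588, 0.114]]
t white [([231, 277, 8, 18, 41], [233.3, 284.7]), ([306, 278, 12, 16, 118], [311.1, 285.1]), ([247, 320, 42, 23, 121], [266.6, 331.3])]
t red [([0, 0, 640, 94, 50946], [324.0, 39.7]), ([500, 88, 55, 18, 315], [528.1, 94.9]), ([543, 89, 54, 19, 284], [570.9, 96.0]), ([586, 91, 31, 10, 112], [603.5, 94.2]), ([253, 119, 36, 10, 199], [270.8, 123.2]), ([262, 172, 135, 59, 6884], [329.4, 201.1]), ([461, 237, 51, 26, 607], [481.9, 248.8]), ([185, 298, 35, 48, 1116], [201.7, 322.0]), ([292, 300, 36, 21, 236], [309.5, 310.2]), ([267, 440, 85, 40, 1553], [306.7, 457.2])]
t cork [([0, 0, 640, 151, 37144], [288.8, 60.7]), ([39, 110, 70, 47, 1365], [66.8, 138.4]), ([260, 171, 138, 61, 7317], [329.1, 200.7]), ([183, 297, 37, 51, 1238], [200.7, 321.8]), ([539, 346, 101, 107, 8106], [595.4, 398.9])]
t board [[0.713, 0.113], [0.699, -0.203], [0.572, -0.2], [0.584, 0.115]]
```

View pics/c0.png

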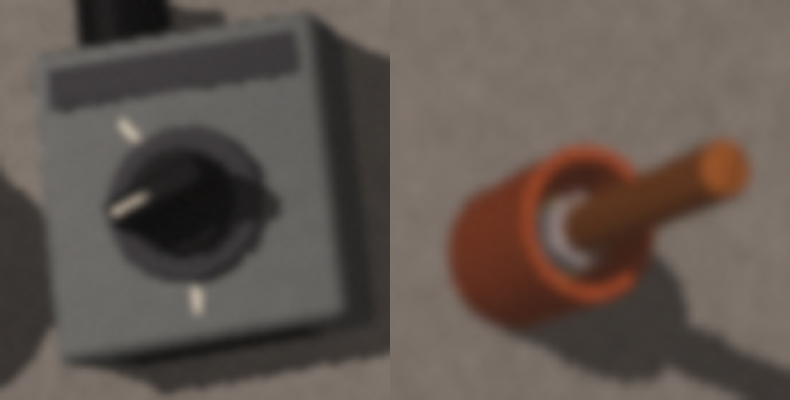

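View pics/c1.png

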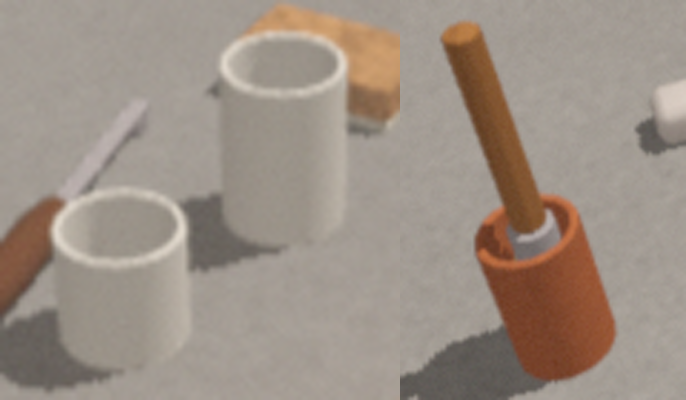

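c0 shows the knob's white line pointing left-up (about 118° in world) and the tick marks; the brush leans away from the camera nadir. In c1 the rims are at scene pixels (334,194) and (297,231). The height ratio of about 0.7 suggests mid and short; I'll check that numerically.

```bash
python3 - <<'E'
from h import *
def f(a,b):
    p,e=tri(a,b); print(p.round(4),"miss",e.round(4)); return p
S=lambda x,y:(270+x/4.444,180+y/4.444); S2=lambda x,y:(80+x/2.86,260+y/2.857)
T=lambda x,y:(100+x/4.588,205+y/4.706); T2=lambda x,y:(450+(x-390)/5.714,215+y/6.667)
print("tall");f(S(284,64),(247,290)); print("short");f(S(120,227),(305,281))
print("pot rim");f(S2(529,230) if 0 else S2(529-400,230),T2(588,225))
print("brush top");f(S2(462-400,34),T2(724,168))
# refine rims in top by ellipse fit on bright ring
t=cv2.imread("pics/t0.png"); g=cv2.cvtColor(t,cv2.COLOR_BGR2GRAY)
print("knob", ray("top",T(188,205),.075).round(4)); 
a,b=ray("top",T(112,212),.099),ray("top",T(147,193),.099);print("line",a.round(4),b.round(4),np.degrees(np.arctan2(*(a-b)[[1,0]])))
c=[ray("top",T(*p),.055) for p in((35,60),(312,15),(342,315),(68,360))];print("box",np.round(c,3)[:,:2].tolist())
print("mid? base proj at heights")
for z in(.115,.088,.06):
    print(z,ray("top",(247,290),z).round(3),ray("scene",S(284,64),z).round(3),"|",ray("top",(305,281),z).round(3),ray("scene",S(120,227),z).round(3))
E
```

```text
tall
[0.4283 0.1378 0.0845] miss 0.0065
short
[0.4492 0.0143 0.0587] miss 0.0047
pot rim
[ 0.519  -0.3763  0.0872] miss 0.0033
brush top
[ 0.5175 -0.3735  0.2153] miss 0.0023
knob [0.5147 0.3685 0.075 ]
line [0.508  0.3942 0.099 ] [0.5167 0.3788 0.099 ] 119.60553585292521
box [[0.586, 0.454], [0.609, 0.322], [0.466, 0.299], [0.444, 0.428]]
mid? base proj at heights
0.115 [0.425 0.131 0.115] [0.467 0.105 0.115] | [0.444 0.012 0.115] [ 0.514 -0.035  0.115]
0.088 [0.426 0.135 0.088] [0.434 0.137 0.088] | [0.446 0.012 0.088] [ 0.484 -0.01   0.088]
0.06 [0.427 0.139 0.06 ] [0.4  0.17 0.06] | [0.448 0.012 0.06 ] [0.452 0.015 0.06 ]
```

```bash
cat >> h.py <<'E'
def phi():
    w,x,y,z=manip.state()["tool_rot"]; return np.arctan2(2*(x*y+w*z),1-2*(y*y+z*z))
def mv(x,y,z,ph=None):
    "ph in deg; prints row values"
    s=manip.state(); p0=phi(); d=np.array([x,y,z])-s["tool_pos"]; c,sn=np.cos(p0),np.sin(p0)
    l=np.array([d[0]*c+d[1]*sn,d[0]*sn-d[1]*c,-d[2]]); 
    dy=0 if ph is None else (np.degrees(p0)-ph+180)%360-180
    print("dx %.3f dy %.3f dz %.3f yaw %.3f"%(*(l/.5),np.radians(dy)/1.5),"rows %.1f"%max(np.linalg.norm(d)/.0625,abs(dy)/10.7),"j6",np.degrees(s["joint_pos"][5]).round(1),"phi",np.degrees(p0).round(1))
def wpt(uv,z,s=None):
    "wrist pixel to world on plane z"
    s=s or manip.state(); c=manip.camera_params("wrist"); K=np.array(c["camera_matrix"]);T=np.array(c["tool_from_camera"])
    w,x,y,q=s["tool_rot"]; from scipy.spatial.transform import Rotation as Ro
    R=Ro.from_quat([x,y,q,w]).as_matrix(); o=s["tool_pos"]+R@T[:3,3]; d=R@T[:3,:3]@np.linalg.inv(K)@np.array([uv[0],uv[1],1.]); return o+d*(z-o[2])/d[2]
E
python3 -c "
from h import *
mv(.519,.373,.23,120)"
```

```text
dx -0.715 dy -0.189 dz 0.000 yaw 0.462 rows 5.9 j6 -6.8 phi 159.7
```

>>> send_rows:
  increments:
    - {"dx": -0.715,"dy": -0.189,"yaw": 0.462,"claw": -1}
    - {"dx": -0.715,"dy": -0.189,"yaw": 0.462,"claw": -1}
    - {"dx": -0.715,"dy": -0.189,"yaw": 0.462,"claw": -1}
    - {"dx": -0.715,"dy": -0.189,"yaw": 0.462,"claw": -1}
    - {"dx": -0.715,"dy": -0.189,"yaw": 0.462,"claw": -1}
    - {"dx": -0.715,"dy": -0.189,"yaw": 0.462,"claw": -1}
    - {"dx": -0.715,"dy": -0.189,"yaw": 0.462,"claw": -1}
    - {"dx": -0.715,"dy": -0.189,"yaw": 0.462,"claw": -1}
    - {"dx": -0.715,"dy": -0.189,"yaw": 0.462,"claw": -1}

```text
invalid input
```

```bash
python3 -c "
from h import *
mv(.519,.373,.23,120)
snap('wrist','w0.png')"
```

```text
dx -0.715 dy -0.189 dz 0.000 yaw 0.462 rows 5.9 j6 -6.8 phi 159.7
```

View pics/w0.png

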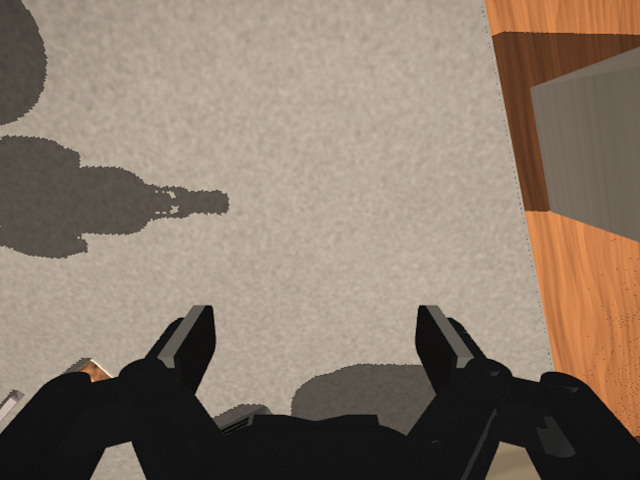

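w0 shows the arm still at its start pose, with the fingers at (200,330) and (430,330). The call was rejected, probably because every field is needed.

>>> send_rows:
  increments:
    - {"dx": -0.715,"dy": -0.189,"dz": 0,"yaw": 0.462,"claw": -1}
    - {"dx": -0.715,"dy": -0.189,"dz": 0,"yaw": 0.462,"claw": -1}
    - {"dx": -0.715,"dy": -0.189,"dz": 0,"yaw": 0.462,"claw": -1}
    - {"dx": -0.715,"dy": -0.189,"dz": 0,"yaw": 0.462,"claw": -1}
    - {"dx": -0.715,"dy": -0.189,"dz": 0,"yaw": 0.462,"claw": -1}
    - {"dx": -0.715,"dy": -0.189,"dz": 0,"yaw": 0.462,"claw": -1}
    - {"dx": -0.715,"dy": -0.189,"dz": 0,"yaw": 0.462,"claw": -1}
    - {"dx": -0.715,"dy": -0.189,"dz": 0,"yaw": 0.462,"claw": -1}
    - {"dx": -0.715,"dy": -0.189,"dz": 0,"yaw": 0.462,"claw": -1}

```text
time: 1.27
tool_pos: [0.518, 0.3747, 0.2311]
tool_rot: [-0.0, 0.499, 0.867, -0.0]
contact_force: [-0.1, -0.1, 0.7]
gripper_width: 1.002
grasp_force: 0.0
```

```bash
python3 -c "
from h import *
mv(.519,.373,.23,120)
snap('wrist','w1.png')"
```

```text
dx -0.004 dy 0.000 dz 0.002 yaw 0.001 rows 0.0 j6 -0.9 phi 120.1
```

View pics/w1.png

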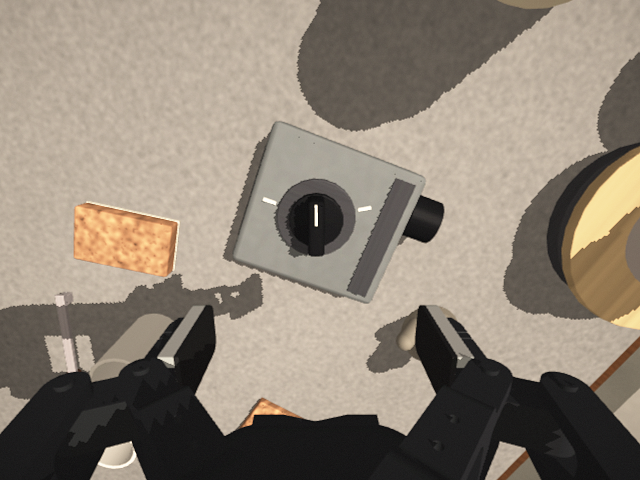

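w1 shows the knob bar vertical in the image (aligned with tool x), with the white line at (316,205–227) and the disc centred at about (316,216). Now the knob centre.

```bash
python3 -c "
from h import *
im=cv2.imread('pics/w1.png');g=im.max(2)
for uv,z in(((316,205),.099),((316,227),.099),((316,216),.069),((316,250),.099),((315,216),.07)): print(uv,wpt(uv,z).round(4))
ys,xs=np.where(g[150:290,260:370]<40); print('dark',xs.min()+260,xs.max()+260,ys.min()+150,ys.max()+150)
for y in(200,215,230,240,250): print(y,g[y,296:338].tolist())
for p in((279,122),(424,178),(366,302),(236,258)): print(wpt(p,.055).round(3))
"
```

```text
(316, 205) [0.5084 0.3925 0.099 ]
(316, 227) [0.5177 0.3766 0.099 ]
(316, 216) [0.5167 0.3784 0.069 ]
(316, 250) [0.5278 0.3592 0.099 ]
(315, 216) [0.5158 0.3782 0.07  ]
dark 288 342 193 255
200 [82, 44, 20, 29, 33, 36, 37, 34, 35, 31, 18, 19, 16, 17, 17, 18, 21, 20, 22, 20, 19, 20, 22, 18, 21, 21, 19, 23, 31, 40, 35, 36, 33, 36, 41, 51, 51, 42, 36, 68, 91, 95]
215 [19, 20, 19, 18, 19, 17, 18, 20, 21, 20, 18, 18, 19, 24, 27, 31, 29, 20, 130, 255, 255, 255, 16, 30, 35, 35, 31, 29, 30, 34, 34, 33, 33, 34, 34, 35, 34, 34, 37, 36, 36, 34]
230 [19, 18, 17, 17, 17, 17, 18, 19, 18, 16, 18, 22, 19, 22, 26, 29, 30, 29, 32, 31, 35, 32, 34, 33, 32, 32, 32, 26, 24, 29, 31, 31, 33, 29, 31, 32, 31, 32, 34, 30, 32, 32]
240 [45, 43, 31, 21, 16, 15, 18, 19, 18, 18, 19, 15, 18, 25, 28, 31, 30, 30, 30, 29, 32, 32, 35, 34, 33, 31, 31, 26, 28, 32, 26, 33, 32, 31, 30, 29, 30, 54, 84, 95, 94, 96]
250 [58, 51, 45, 44, 46, 48, 48, 47, 47, 45, 48, 39, 26, 18, 26, 31, 30, 33, 30, 32, 30, 33, 32, 32, 31, 33, 29, 26, 60, 96, 93, 94, 91, 91, 93, 93, 92, 95, 100, 118, 155, 166]
[0.448 0.432 0.055]
[0.586 0.456 0.055]
[0.608 0.323 0.055]
[0.472 0.299 0.055]
```

```bash
python3 -c "
from h import *
mv(.518,.376,.078,120)"
```

```text
dx 0.002 dy 0.001 dz 0.307 yaw 0.002 rows 2.5 j6 -0.9 phi 120.1
```

>>> send_rows:
  increments:
    - {"dx": 0.002,"dy": 0.001,"dz": 0.15,"yaw": 0,"claw": -1}
    - {"dx": 0.002,"dy": 0.001,"dz": 0.25,"yaw": 0,"claw": -1}
    - {"dx": 0.002,"dy": 0.001,"dz": 0.306,"yaw": 0,"claw": -1}
    - {"dx": 0.002,"dy": 0.001,"dz": 0.306,"yaw": 0,"claw": -1}
    - {"dx": 0.002,"dy": 0.001,"dz": 0.306,"yaw": 0,"claw": 1}
    - {"dx": 0.002,"dy": 0.001,"dz": 0.306,"yaw": 0,"claw": 1}
    - {"dx": 0.002,"dy": 0.001,"dz": 0.306,"yaw": 0,"claw": 1}
    - {"dx": 0.002,"dy": 0.001,"dz": 0.306,"yaw": 0,"claw": 1}
    - {"dx": 0.002,"dy": 0.001,"dz": 0.306,"yaw": 0,"claw": 1}
    - {"dx": 0.002,"dy": 0.001,"dz": 0.306,"yaw": 0,"claw": 1}
    - {"dx": 0.002,"dy": 0.001,"dz": 0.306,"yaw": 0,"claw": 1}
    - {"dx": 0.002,"dy": 0.001,"dz": 0.306,"yaw": 0,"claw": 1}

```text
time: 2.82
tool_pos: [0.5188, 0.3747, 0.0796]
tool_rot: [-0.0, 0.5, 0.866, -0.001]
contact_force: [-3.1, -2.4, 6.3]
gripper_width: 0.147
grasp_force: 60.3
```

>>> send_rows:
  increments:
    - {"dx": 0,"dy": 0,"dz": 0,"yaw": 0.12,"claw": 1}
    - {"dx": 0,"dy": 0,"dz": 0,"yaw": 0.24,"claw": 1}
    - {"dx": 0,"dy": 0,"dz": 0,"yaw": 0.36,"claw": 1}
    - {"dx": 0,"dy": 0,"dz": 0,"yaw": 0.48,"claw": 1}
    - {"dx": 0,"dy": 0,"dz": 0,"yaw": 0.6,"claw": 1}
    - {"dx": 0,"dy": 0,"dz": 0,"yaw": 0.72,"claw": 1}
    - {"dx": 0,"dy": 0,"dz": 0,"yaw": 0.82,"claw": 1}
    - {"dx": 0,"dy": 0,"dz": 0,"yaw": 0.88,"claw": 1}
    - {"dx": 0,"dy": 0,"dz": 0,"yaw": 0.92,"claw": 1}
    - {"dx": 0,"dy": 0,"dz": 0,"yaw": 0.95,"claw": 1}
    - {"dx": 0,"dy": 0,"dz": 0,"yaw": 0.98,"claw": 1}
    - {"dx": 0,"dy": 0,"dz": 0,"yaw": 0.98,"claw": 1}

```text
time: 4.32
tool_pos: [0.5185, 0.3747, 0.0796]
tool_rot: [0.001, 0.951, 0.311, -0.001]
contact_force: [-4.6, -2.2, 6.4]
gripper_width: 0.147
grasp_force: 82.9
```

```bash
python3 -c "
from h import *
s=manip.state();print(np.degrees(phi()),s['contact_force'],s['ft_torque'],np.degrees(s['joint_pos']).round(1))"
```

```text
36.18170648629345 [-4.6363779  -2.17942797  6.37642626] [-0.4553383   0.87819483  2.08518563] [29.2 12.7 96.9 -0.1 70.5 83.1]
```

The knob is at its stop (2.1 Nm reaction). Release and look above the mid beaker.

>>> send_rows:
  increments:
    - {"dx": 0,"dy": 0,"dz": 0,"yaw": 0,"claw": -1}
    - {"dx": 0,"dy": 0,"dz": 0,"yaw": 0,"claw": -1}
    - {"dx": 0,"dy": 0,"dz": 0,"yaw": 0,"claw": -1}
    - {"dx": 0,"dy": 0,"dz": 0,"yaw": 0,"claw": -1}
    - {"dx": 0,"dy": 0,"dz": 0,"yaw": 0,"claw": -1}
    - {"dx": 0,"dy": 0,"dz": -0.1,"yaw": 0,"claw": -1}
    - {"dx": 0,"dy": 0,"dz": -0.22,"yaw": 0,"claw": -1}
    - {"dx": 0,"dy": 0,"dz": -0.34,"yaw": 0,"claw": -1}
    - {"dx": 0,"dy": 0,"dz": -0.36,"yaw": 0,"claw": -1}
    - {"dx": 0,"dy": 0,"dz": -0.36,"yaw": 0,"claw": -1}

```text
time: 5.58
tool_pos: [0.5194, 0.375, 0.2591]
tool_rot: [-0.0, 0.952, 0.307, 0.001]
contact_force: [-0.4, 1.0, -1.7]
gripper_width: 0.997
grasp_force: 0.0
```

```bash
python3 -c "
from h import *
mv(.429,.137,.26,135)
snap('wrist','w2.png'); t=snap('top','t1.png')"
```

```text
dx -0.425 dy 0.280 dz -0.002 yaw -1.154 rows 9.3 j6 83.4 phi 35.8
```

View pics/w2.png

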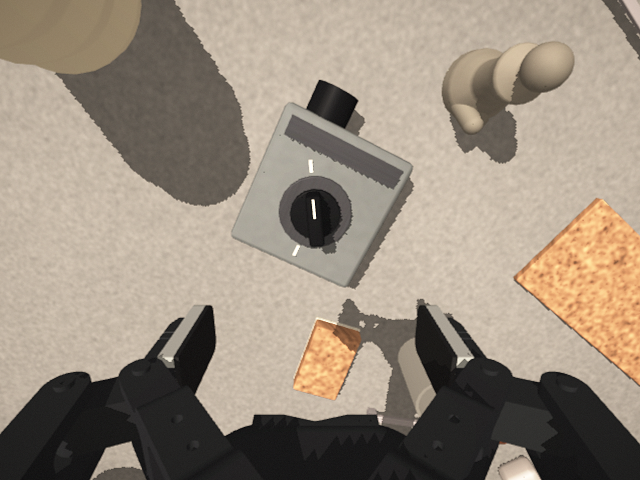

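w2 shows the white line (313,200→315,218) pointing at the upper tick, so the knob is at full. Now to the mid beaker.

>>> send_rows:
  increments:
    - {"dx": -0.425,"dy": 0.28,"dz": 0,"yaw": -1,"claw": -1}
    - {"dx": -0.425,"dy": 0.28,"dz": 0,"yaw": -1,"claw": -1}
    - {"dx": -0.425,"dy": 0.28,"dz": 0,"yaw": -1,"claw": -1}
    - {"dx": -0.425,"dy": 0.28,"dz": 0,"yaw": -1,"claw": -1}
    - {"dx": -0.425,"dy": 0.28,"dz": 0,"yaw": -1,"claw": -1}
    - {"dx": -0.425,"dy": 0.28,"dz": 0,"yaw": -1,"claw": -1}
    - {"dx": -0.425,"dy": 0.28,"dz": 0,"yaw": -1,"claw": -1}
    - {"dx": -0.425,"dy": 0.28,"dz": 0,"yaw": -1,"claw": -1}
    - {"dx": -0.425,"dy": 0.28,"dz": 0,"yaw": -1,"claw": -1}
    - {"dx": -0.425,"dy": 0.28,"dz": 0,"yaw": -1,"claw": -1}
    - {"dx": -0.425,"dy": 0.28,"dz": 0,"yaw": -1,"claw": -1}

```text
time: 7.05
tool_pos: [0.4284, 0.137, 0.2577]
tool_rot: [-0.0, 0.487, 0.873, -0.0]
contact_force: [0.8, -0.2, -0.6]
gripper_width: 0.999
grasp_force: 0.0
```

```bash
python3 -c "
from h import *
mv(.429,.137,.26,122)
snap('wrist','w3.png')"
```

```text
dx -0.001 dy 0.001 dz -0.005 yaw -0.004 rows 0.0 j6 -23.4 phi 121.7
```

View pics/w3.png

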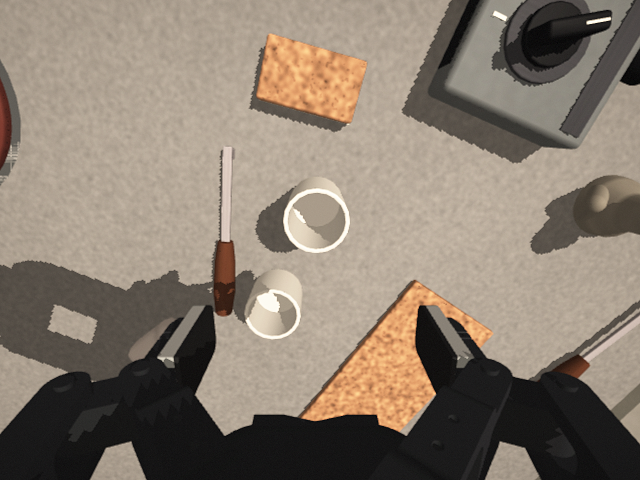

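w3 shows the mid rim centred at (316.5,220.5) and the short rim at (273,313).

```bash
python3 -c "
from h import *
p=wpt((316.5,220.5),.088);print(p.round(4),wpt((273,313),.06).round(4)); print(wpt((283,220.5),.088).round(4),wpt((350,220.5),.088).round(4))
for c in((225,300),(225,245),(227,150)):print('chisel',wpt(c,.015).round(3))
mv(p[0],p[1],.045)"
```

```text
[0.4307 0.1356 0.088 ] [0.4492 0.0145 0.06  ]
[0.4042 0.1192 0.088 ] [0.4573 0.1521 0.088 ]
chisel [ 0.398 -0.026  0.015]
chisel [0.365 0.038 0.015]
chisel [0.317 0.136 0.015]
dx -0.005 dy 0.002 dz 0.426 yaw 0.000 rows 3.4 j6 -23.4 phi 121.7
```

>>> send_rows:
  increments:
    - {"dx": -0.005,"dy": 0.003,"dz": 0.12,"yaw": 0,"claw": -1}
    - {"dx": -0.005,"dy": 0.003,"dz": 0.24,"yaw": 0,"claw": -1}
    - {"dx": -0.005,"dy": 0.003,"dz": 0.36,"yaw": 0,"claw": -1}
    - {"dx": -0.005,"dy": 0.003,"dz": 0.425,"yaw": 0,"claw": -1}
    - {"dx": -0.005,"dy": 0.003,"dz": 0.425,"yaw": 0,"claw": -1}
    - {"dx": -0.005,"dy": 0.003,"dz": 0.425,"yaw": 0,"claw": 0}
    - {"dx": -0.005,"dy": 0.003,"dz": 0.425,"yaw": 0,"claw": 0.5}
    - {"dx": -0.005,"dy": 0.003,"dz": 0.425,"yaw": 0,"claw": 1}
    - {"dx": -0.005,"dy": 0.003,"dz": 0.425,"yaw": 0,"claw": 1}
    - {"dx": -0.005,"dy": 0.003,"dz": 0.425,"yaw": 0,"claw": 1}
    - {"dx": -0.005,"dy": 0.003,"dz": 0.425,"yaw": 0,"claw": 1}
    - {"dx": -0.005,"dy": 0.003,"dz": 0.425,"yaw": 0,"claw": 1}
    - {"dx": -0.005,"dy": 0.003,"dz": 0.425,"yaw": 0,"claw": 1}
    - {"dx": -0.005,"dy": 0.003,"dz": 0.37,"yaw": 0,"claw": 1}
    - {"dx": -0.005,"dy": 0.003,"dz": 0.3,"yaw": 0,"claw": 1}
    - {"dx": -0.005,"dy": 0.003,"dz": 0.25,"yaw": 0,"claw": 1}
    - {"dx": -0.005,"dy": 0.003,"dz": 0.25,"yaw": 0,"claw": 1}

```text
time: 9.22
tool_pos: [0.4328, 0.136, 0.1357]
tool_rot: [0.002, 0.487, 0.874, 0.002]
contact_force: [0.2, -0.3, -2.7]
gripper_width: 0.703
grasp_force: 66.3
```

```bash
python3 -c "
from h import *
mv(.648,.035,.06)"
```

```text
dx -0.398 dy 0.260 dz 0.151 yaw 0.000 rows 4.0 j6 -23.7 phi 121.7
```

>>> send_rows:
  increments:
    - {"dx": -0.1,"dy": 0.065,"dz": 0,"yaw": 0,"claw": 1}
    - {"dx": -0.2,"dy": 0.13,"dz": 0,"yaw": 0,"claw": 1}
    - {"dx": -0.3,"dy": 0.195,"dz": 0,"yaw": 0,"claw": 1}
    - {"dx": -0.37,"dy": 0.242,"dz": 0,"yaw": 0,"claw": 1}
    - {"dx": -0.398,"dy": 0.26,"dz": 0,"yaw": 0,"claw": 1}
    - {"dx": -0.398,"dy": 0.26,"dz": 0,"yaw": 0,"claw": 1}
    - {"dx": -0.398,"dy": 0.26,"dz": 0.06,"yaw": 0,"claw": 1}
    - {"dx": -0.398,"dy": 0.26,"dz": 0.11,"yaw": 0,"claw": 1}
    - {"dx": -0.398,"dy": 0.26,"dz": 0.14,"yaw": 0,"claw": 1}
    - {"dx": -0.398,"dy": 0.26,"dz": 0.15,"yaw": 0,"claw": 1}
    - {"dx": -0.398,"dy": 0.26,"dz": 0.154,"yaw": 0,"claw": 1}
    - {"dx": -0.398,"dy": 0.26,"dz": 0.154,"yaw": 0,"claw": 1}
    - {"dx": -0.398,"dy": 0.26,"dz": 0.154,"yaw": 0,"claw": 1}

```text
time: 10.85
tool_pos: [0.6464, 0.0353, 0.0586]
tool_rot: [-0.0, 0.487, 0.874, 0.0]
contact_force: [-5.2, 0.0, 6.1]
gripper_width: 0.699
grasp_force: 67.2
```

>>> send_rows:
  increments:
    - {"dx": 0,"dy": 0,"dz": 0,"yaw": 0,"claw": 0.3}
    - {"dx": 0,"dy": 0,"dz": 0,"yaw": 0,"claw": -0.3}
    - {"dx": 0,"dy": 0,"dz": 0,"yaw": 0,"claw": -1}
    - {"dx": 0,"dy": 0,"dz": 0,"yaw": 0,"claw": -1}
    - {"dx": 0,"dy": 0,"dz": 0,"yaw": 0,"claw": -1}
    - {"dx": 0,"dy": 0,"dz": 0,"yaw": 0,"claw": -1}
    - {"dx": 0,"dy": 0,"dz": -0.1,"yaw": 0,"claw": -1}
    - {"dx": 0,"dy": 0,"dz": -0.2,"yaw": 0,"claw": -1}
    - {"dx": 0,"dy": 0,"dz": -0.32,"yaw": 0,"claw": -1}
    - {"dx": 0,"dy": 0,"dz": -0.4,"yaw": 0,"claw": -1}
    - {"dx": 0,"dy": 0,"dz": -0.4,"yaw": 0,"claw": -1}

```text
time: 12.22
tool_pos: [0.6488, 0.0347, 0.2622]
tool_rot: [0.004, 0.487, 0.874, 0.002]
contact_force: [-0.1, 0.0, -0.1]
gripper_width: 0.998
grasp_force: 0.0
```

```bash
python3 -c "
from h import *
mv(.4492,.0145,.26,160)"
```

```text
dx 0.176 dy -0.361 dz 0.004 yaw -0.445 rows 3.6 j6 -35.2 phi 121.7
```

>>> send_rows:
  increments:
    - {"dx": 0.176,"dy": -0.361,"dz": 0.004,"yaw": -0.445,"claw": -1}
    - {"dx": 0.176,"dy": -0.361,"dz": 0.004,"yaw": -0.445,"claw": -1}
    - {"dx": 0.176,"dy": -0.361,"dz": 0.004,"yaw": -0.445,"claw": -1}
    - {"dx": 0.176,"dy": -0.361,"dz": 0.004,"yaw": -0.445,"claw": -1}
    - {"dx": 0.176,"dy": -0.361,"dz": 0.004,"yaw": -0.445,"claw": -1}
    - {"dx": 0.176,"dy": -0.361,"dz": 0.004,"yaw": -0.445,"claw": -1}
    - {"dx": 0.176,"dy": -0.361,"dz": 0.004,"yaw": -0.445,"claw": -1}

```text
time: 13.1
tool_pos: [0.4473, 0.0147, 0.254]
tool_rot: [-0.0, 0.174, 0.985, -0.0]
contact_force: [0.5, -0.1, 0.7]
gripper_width: 1.003
grasp_force: 0.0
```

```bash
cat >> h.py <<'E'
def rims(im,amin=200):
    "rim ellipses in a wrist picture: bright, low-saturation regions"
    h=cv2.cvtColor(im,cv2.COLOR_BGR2HSV); m=((h[...,1]<50)&(h[...,2]>225)).astype(np.uint8)
    out=[]
    for c in cv2.findContours(m,cv2.RETR_EXTERNAL,cv2.CHAIN_APPROX_NONE)[0]:
        x,y,w,hh=cv2.boundingRect(c)
        if w>30 and hh>30: (cx,cy),(a,b),_=cv2.fitEllipse(cv2.convexHull(c)); out.append(((round(cx,1),round(cy,1)),round(a,1),round(b,1)))
    return out
E
python3 -c "
from h import *
im=snap('wrist','w4.png');r=rims(im);print(r)
for e in r: print(wpt(e[0],.06).round(4))
mv(.4492,.0145,.03,160)"
```

```text
[((399.4, 388.2), 47.8, 59.2), ((314.3, 213.7), 60.2, 61.6), ((166.6, 169.3), 41.5, 76.6)]
[0.6814 0.0356 0.06  ]
[0.4482 0.0134 0.06  ]
[ 0.3588 -0.1047  0.06  ]
dx -0.004 dy 0.001 dz 0.448 yaw -0.000 rows 3.6 j6 -77.6 phi 160.0
```

>>> send_rows:
  increments:
    - {"dx": -0.002,"dy": 0.002,"dz": 0.1,"yaw": -0.12,"claw": -1}
    - {"dx": -0.002,"dy": 0.002,"dz": 0.2,"yaw": -0.24,"claw": -1}
    - {"dx": -0.002,"dy": 0.002,"dz": 0.25,"yaw": -0.25,"claw": -1}
    - {"dx": -0.002,"dy": 0.002,"dz": 0.36,"yaw": -0.25,"claw": -1}
    - {"dx": -0.002,"dy": 0.002,"dz": 0.44,"yaw": -0.25,"claw": -1}
    - {"dx": -0.002,"dy": 0.002,"dz": 0.455,"yaw": -0.25,"claw": -1}
    - {"dx": -0.002,"dy": 0.002,"dz": 0.455,"yaw": -0.25,"claw": 0}
    - {"dx": -0.002,"dy": 0.002,"dz": 0.455,"yaw": -0.25,"claw": 0.5}
    - {"dx": -0.002,"dy": 0.002,"dz": 0.455,"yaw": -0.25,"claw": 1}
    - {"dx": -0.002,"dy": 0.002,"dz": 0.455,"yaw": -0.25,"claw": 1}
    - {"dx": -0.002,"dy": 0.002,"dz": 0.455,"yaw": -0.25,"claw": 1}
    - {"dx": -0.002,"dy": 0.002,"dz": 0.455,"yaw": -0.25,"claw": 1}
    - {"dx": -0.002,"dy": 0.002,"dz": 0.455,"yaw": -0.25,"claw": 1}
    - {"dx": -0.002,"dy": 0.002,"dz": 0.455,"yaw": -0.25,"claw": 1}
    - {"dx": -0.002,"dy": 0.002,"dz": 0.4,"yaw": -0.25,"claw": 1}
    - {"dx": -0.002,"dy": 0.002,"dz": 0.34,"yaw": -0.25,"claw": 1}
    - {"dx": -0.002,"dy": 0.002,"dz": 0.28,"yaw": -0.25,"claw": 1}
    - {"dx": -0.002,"dy": 0.002,"dz": 0.28,"yaw": -0.25,"claw": 1}

```text
time: 15.4
tool_pos: [0.4496, 0.0151, 0.1167]
tool_rot: [0.003, -0.013, 1.0, -0.0]
contact_force: [0.3, 0.1, -2.1]
gripper_width: 0.704
grasp_force: 65.9
```

```bash
python3 -c "
from h import *
mv(.645,-.105,.04)"
```

```text
dx -0.384 dy -0.250 dz 0.153 yaw 0.000 rows 3.9 j6 -99.0 phi -178.5
```

>>> send_rows:
  increments:
    - {"dx": -0.1,"dy": -0.065,"dz": 0,"yaw": 0,"claw": 1}
    - {"dx": -0.2,"dy": -0.13,"dz": 0,"yaw": 0,"claw": 1}
    - {"dx": -0.3,"dy": -0.195,"dz": 0,"yaw": 0,"claw": 1}
    - {"dx": -0.36,"dy": -0.235,"dz": 0,"yaw": 0,"claw": 1}
    - {"dx": -0.384,"dy": -0.25,"dz": 0,"yaw": 0,"claw": 1}
    - {"dx": -0.384,"dy": -0.25,"dz": 0,"yaw": 0,"claw": 1}
    - {"dx": -0.384,"dy": -0.25,"dz": 0.06,"yaw": 0,"claw": 1}
    - {"dx": -0.384,"dy": -0.25,"dz": 0.11,"yaw": 0,"claw": 1}
    - {"dx": -0.384,"dy": -0.25,"dz": 0.14,"yaw": 0,"claw": 1}
    - {"dx": -0.384,"dy": -0.25,"dz": 0.15,"yaw": 0,"claw": 1}
    - {"dx": -0.384,"dy": -0.25,"dz": 0.154,"yaw": 0,"claw": 1}
    - {"dx": -0.384,"dy": -0.25,"dz": 0.154,"yaw": 0,"claw": 1}
    - {"dx": -0.384,"dy": -0.25,"dz": 0.154,"yaw": 0,"claw": 1}

```text
time: 17.02
tool_pos: [0.6433, -0.1042, 0.0392]
tool_rot: [0.0, -0.013, 1.0, 0.0]
contact_force: [-4.8, 1.7, 6.8]
gripper_width: 0.708
grasp_force: 66.5
```

>>> send_rows:
  increments:
    - {"dx": 0,"dy": 0,"dz": 0,"yaw": 0,"claw": 0.3}
    - {"dx": 0,"dy": 0,"dz": 0,"yaw": 0,"claw": -0.3}
    - {"dx": 0,"dy": 0,"dz": 0,"yaw": 0,"claw": -1}
    - {"dx": 0,"dy": 0,"dz": 0,"yaw": 0,"claw": -1}
    - {"dx": 0,"dy": 0,"dz": 0,"yaw": 0,"claw": -1}
    - {"dx": 0,"dy": 0,"dz": 0,"yaw": 0,"claw": -1}
    - {"dx": 0,"dy": 0,"dz": -0.1,"yaw": 0,"claw": -1}
    - {"dx": 0,"dy": 0,"dz": -0.2,"yaw": 0,"claw": -1}
    - {"dx": 0,"dy": 0,"dz": -0.32,"yaw": 0,"claw": -1}
    - {"dx": 0,"dy": 0,"dz": -0.44,"yaw": 0,"claw": -1}
    - {"dx": 0,"dy": 0,"dz": -0.56,"yaw": 0,"claw": -1}
    - {"dx": 0,"dy": 0,"dz": -0.56,"yaw": 0,"claw": -1}

```text
time: 18.52
tool_pos: [0.6456, -0.1054, 0.3259]
tool_rot: [0.006, -0.013, 1.0, -0.002]
contact_force: [-0.1, 0.1, 0.2]
gripper_width: 0.999
grasp_force: 0.0
```

```bash
python3 -c "
from h import *
mv(.519,-.376,.32,150)
snap('wrist','w5.png');snap('scene','s1.png');snap('top','t2.png')"
```

```text
dx 0.267 dy -0.535 dz 0.012 yaw 0.366 rows 4.8 j6 -107.3 phi -178.5
```

View pics/s1.png

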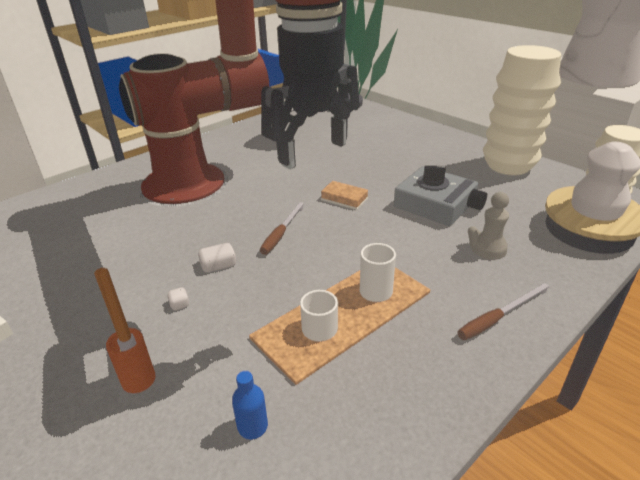

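s1 shows both beakers upright on the board (rims at (377,258) and (320,306)), and the brush still in its pot. Now above the brush.

>>> send_rows:
  increments:
    - {"dx": 0.26,"dy": -0.535,"dz": -0.03,"yaw": 0,"claw": -1}
    - {"dx": 0.26,"dy": -0.535,"dz": -0.03,"yaw": 0,"claw": -1}
    - {"dx": 0.26,"dy": -0.535,"dz": -0.03,"yaw": 0,"claw": -1}
    - {"dx": 0.26,"dy": -0.535,"dz": -0.03,"yaw": 0,"claw": -1}
    - {"dx": 0.26,"dy": -0.535,"dz": -0.03,"yaw": 0,"claw": -1}
    - {"dx": 0.26,"dy": -0.535,"dz": -0.03,"yaw": 0,"claw": -1}
    - {"dx": 0.26,"dy": -0.535,"dz": -0.03,"yaw": 0,"claw": -1}

```text
time: 19.55
tool_pos: [0.5197, -0.3747, 0.3299]
tool_rot: [-0.001, -0.013, 1.0, 0.002]
contact_force: [0.2, 0.1, 1.2]
gripper_width: 1.003
grasp_force: 0.0
```

```bash
python3 -c "
from h import *
mv(.519,-.376,.32)
im=snap('wrist','w6.png')"
```

```text
dx 0.001 dy -0.002 dz 0.020 yaw 0.000 rows 0.2 j6 -133.9 phi -178.5
```

View pics/w6.png

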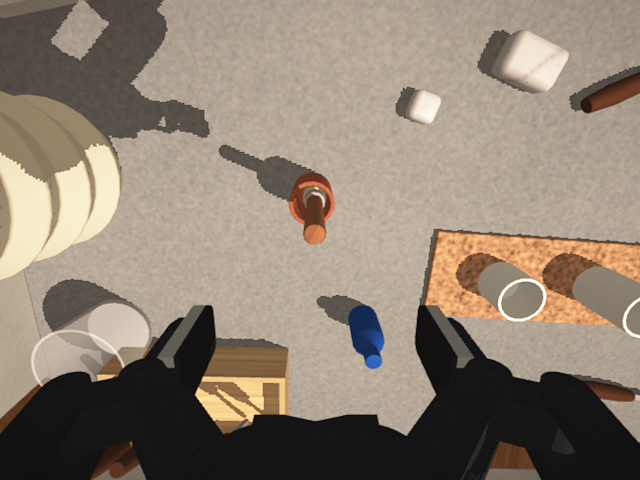

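w6 shows the brush top at (314.5,234), the pot rim at (312,199) and the short beaker's rim at (522,300).

```bash
python3 -c "
from h import *
print(wpt((314.5,234),.217).round(4),wpt((312,199),.09).round(4),wpt((522,300),.07).round(4),wpt((634,318),.098).round(4))
mv(.519,-.376,.165)"
```

```text
[ 0.5184 -0.3747  0.217 ] [ 0.5153 -0.3774  0.09  ] [ 0.644  -0.1022  0.07  ] [0.6509 0.0218 0.098 ]
dx 0.002 dy -0.003 dz 0.331 yaw 0.000 rows 2.6 j6 -133.9 phi -178.5
```

>>> send_rows:
  increments:
    - {"dx": 0.002,"dy": 0,"dz": 0.1,"yaw": 0,"claw": -1}
    - {"dx": 0.002,"dy": 0,"dz": 0.2,"yaw": 0,"claw": -1}
    - {"dx": 0.002,"dy": 0,"dz": 0.3,"yaw": 0,"claw": -1}
    - {"dx": 0.002,"dy": 0,"dz": 0.33,"yaw": 0,"claw": -1}
    - {"dx": 0.002,"dy": 0,"dz": 0.33,"yaw": 0,"claw": -1}
    - {"dx": 0.002,"dy": 0,"dz": 0.33,"yaw": 0,"claw": 0}
    - {"dx": 0.002,"dy": 0,"dz": 0.33,"yaw": 0,"claw": 0.5}
    - {"dx": 0.002,"dy": 0,"dz": 0.33,"yaw": 0,"claw": 1}
    - {"dx": 0.002,"dy": 0,"dz": 0.33,"yaw": 0,"claw": 1}
    - {"dx": 0.002,"dy": 0,"dz": 0.33,"yaw": 0,"claw": 1}
    - {"dx": 0.002,"dy": 0,"dz": 0.33,"yaw": 0,"claw": 1}
    - {"dx": 0.002,"dy": 0,"dz": 0.33,"yaw": 0,"claw": 1}
    - {"dx": 0.002,"dy": 0,"dz": 0.33,"yaw": 0,"claw": 1}
    - {"dx": 0.002,"dy": 0,"dz": 0.33,"yaw": 0,"claw": 1}

```text
time: 21.35
tool_pos: [0.5194, -0.3758, 0.1683]
tool_rot: [0.001, -0.013, 1.0, -0.0]
contact_force: [-0.7, -0.1, 5.6]
gripper_width: 0.196
grasp_force: 58.8
```

>>> send_rows:
  increments:
    - {"dx": 0,"dy": 0,"dz": -0.04,"yaw": 0,"claw": 1}
    - {"dx": 0,"dy": 0,"dz": -0.1,"yaw": 0,"claw": 1}
    - {"dx": 0,"dy": 0,"dz": -0.18,"yaw": 0,"claw": 1}
    - {"dx": 0,"dy": 0,"dz": -0.26,"yaw": 0,"claw": 1}
    - {"dx": 0,"dy": 0,"dz": -0.28,"yaw": 0,"claw": 1}
    - {"dx": 0,"dy": 0,"dz": -0.28,"yaw": 0,"claw": 1}
    - {"dx": 0,"dy": 0,"dz": -0.28,"yaw": 0,"claw": 1}

```text
time: 22.22
tool_pos: [0.5183, -0.3749, 0.3044]
tool_rot: [-0.002, -0.013, 1.0, 0.001]
contact_force: [-0.3, -0.5, -1.5]
gripper_width: 0.193
grasp_force: 58.6
```

```bash
python3 -c "
from h import *
im=snap('wrist','w7.png');snap('scene','s2.png');snap('top','t3.png')
for e in rims(im):print(e,wpt(e[0],.07).round(4),wpt(e[0],.098).round(4))
s=cv2.imread('pics/s2.png');w=im
cv2.imwrite('pics/c2.png',np.hstack([w[:,100:540],cv2.resize(s[100:420,60:300],(360,480))]))"
```

```text
((77.3, 360.1), 77.4, 133.8) [ 0.7293 -0.6745  0.07  ] [ 0.7079 -0.6526  0.098 ]
((533.4, 310.5), 42.5, 53.2) [ 0.6436 -0.1033  0.07  ] [ 0.6287 -0.1235  0.098 ]
((36.8, 217.4), 68.7, 105.5) [ 0.5412 -0.6857  0.07  ] [ 0.5338 -0.6629  0.098 ]
((78.3, 202.1), 52.9, 102.2) [ 0.5226 -0.6362  0.07  ] [ 0.5165 -0.6171  0.098 ]
((432.9, 107.0), 28.3, 36.2) [ 0.4143 -0.2568  0.07  ] [ 0.4162 -0.2658  0.098 ]
((551.4, 58.2), 61.5, 65.6) [ 0.3665 -0.146   0.07  ] [ 0.372  -0.1631  0.098 ]
```

View pics/c2.png

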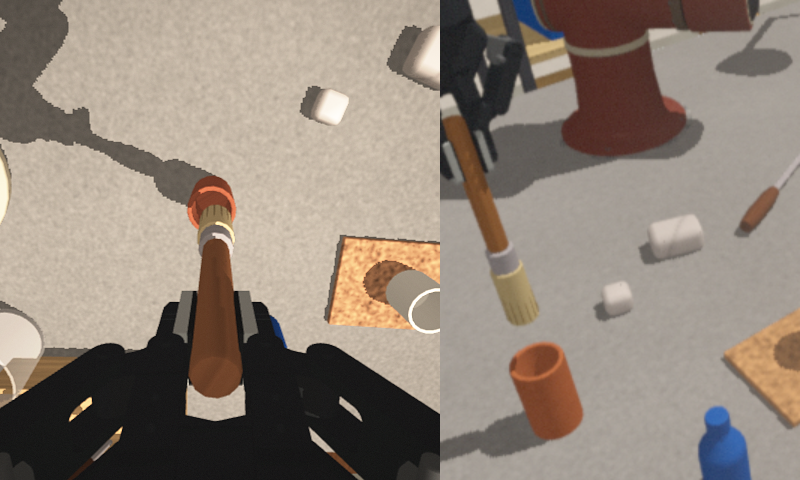

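c2 shows the brush firmly held with a clean bristle head. The bristle end is near wrist pixel (316,210) and scene pixel (114,310).

```bash
python3 -c "
from h import *
s=manip.state();print(s['tool_pos'].round(4),s['time'])
print('scene',ray('scene',(114,310),.142).round(4),'wrist',wpt((316,208),.142).round(4), wpt((315.5,392),.2975+.055).round(4))
# mid/short from top & scene now
im=cv2.imread('pics/s2.png')
t=cv2.imread('pics/t3.png');h=cv2.cvtColor(t,cv2.COLOR_BGR2HSV);m=(h[...,1]<60)&(h[...,2]>120);m[:160]=0;m[240:]=0;m[:,:255]=0;m[:,405:]=0
for b in blobs(m,20):print(b[0],b[1],ray('top',b[1],.07).round(3),ray('top',b[1],.098).round(3))
mv(.648,.035,.305)
"
```

```text
[ 0.5185 -0.375   0.305 ] 22.375
scene [ 0.512  -0.3732  0.142 ] wrist [ 0.5069 -0.3742  0.142 ] [ 0.5251 -0.375   0.3525]
[255, 160, 150, 80, 4245] [329.6, 196.4] [ 0.636 -0.041  0.07 ] [ 0.629 -0.04   0.098]
[281, 176, 28, 29, 263] [294.9, 191.8] [0.646 0.037 0.07 ] [0.639 0.036 0.098]
[343, 182, 28, 27, 382] [357.3, 197.6] [ 0.634 -0.103  0.07 ] [ 0.627 -0.1    0.098]
dx -0.280 dy 0.813 dz 0.000 yaw 0.000 rows 6.9 j6 -134.0 phi -178.5
```

>>> send_rows:
  increments:
    - {"dx": -0.07,"dy": 0.2,"dz": 0,"yaw": 0,"claw": 1}
    - {"dx": -0.07,"dy": 0.2,"dz": 0,"yaw": 0,"claw": 1}
    - {"dx": -0.14,"dy": 0.4,"dz": 0,"yaw": 0,"claw": 1}
    - {"dx": -0.14,"dy": 0.4,"dz": 0,"yaw": 0,"claw": 1}
    - {"dx": -0.21,"dy": 0.6,"dz": 0,"yaw": 0,"claw": 1}
    - {"dx": -0.21,"dy": 0.6,"dz": 0,"yaw": 0,"claw": 1}
    - {"dx": -0.27,"dy": 0.75,"dz": 0,"yaw": 0,"claw": 1}
    - {"dx": -0.29,"dy": 0.813,"dz": 0,"yaw": 0,"claw": 1}
    - {"dx": -0.29,"dy": 0.813,"dz": 0,"yaw": 0,"claw": 1}
    - {"dx": -0.29,"dy": 0.813,"dz": 0,"yaw": 0,"claw": 1}
    - {"dx": -0.29,"dy": 0.813,"dz": 0,"yaw": 0,"claw": 1}

```text
time: 23.75
tool_pos: [0.6532, 0.0334, 0.307]
tool_rot: [-0.0, -0.012, 1.0, -0.0]
contact_force: [0.2, -0.1, -0.1]
gripper_width: 0.195
grasp_force: 58.9
```

```bash
python3 -c "
from h import *
print(manip.state()['tool_pos'].round(4))
im=snap('wrist','w8.png');s=snap('scene','s3.png')
for e in rims(im):print(e,wpt(e[0],.07).round(4),wpt(e[0],.098).round(4))
cv2.imwrite('pics/c3.png',np.hstack([im[:,100:540],cv2.resize(s[120:360,260:440],(360,480))]))"
```

```text
[0.6532 0.0334 0.307 ]
((320.0, 200.2), 53.5, 58.3) [0.6494 0.0386 0.07  ] [0.644  0.0381 0.098 ]
((195.0, 189.6), 55.3, 67.6) [ 0.641  -0.0993  0.07  ] [ 0.6362 -0.0898  0.098 ]
```

View pics/c3.png

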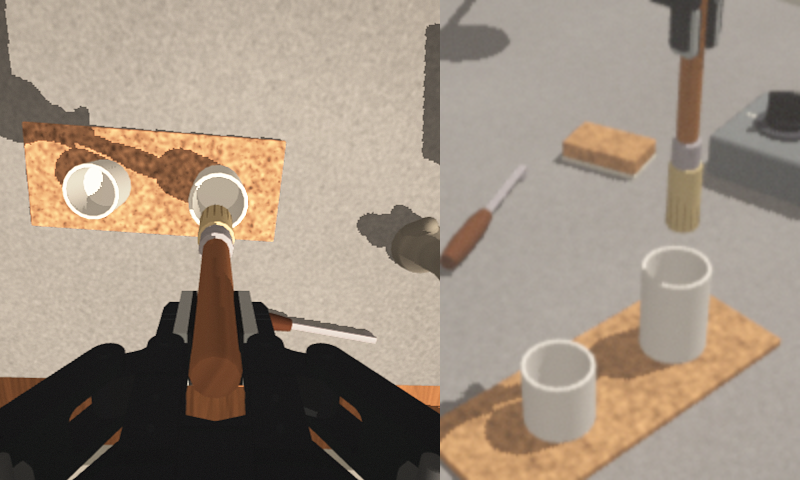

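c3 shows the brush above the mid beaker, whose rim is at wrist pixel (320,200), i.e. world (0.644,0.038). Now down into it.

>>> send_rows:
  increments:
    - {"dx": 0,"dy": 0.007,"dz": 0,"yaw": 0,"claw": 1}
    - {"dx": 0,"dy": 0.007,"dz": 0.06,"yaw": 0,"claw": 1}
    - {"dx": 0,"dy": 0.007,"dz": 0.12,"yaw": 0,"claw": 1}
    - {"dx": 0,"dy": 0.007,"dz": 0.18,"yaw": 0,"claw": 1}
    - {"dx": 0,"dy": 0.007,"dz": 0.23,"yaw": 0,"claw": 1}
    - {"dx": 0,"dy": 0.007,"dz": 0.255,"yaw": 0,"claw": 1}
    - {"dx": 0,"dy": 0.007,"dz": 0.262,"yaw": 0,"claw": 1}
    - {"dx": 0,"dy": 0.007,"dz": 0.262,"yaw": 0,"claw": 1}
    - {"dx": 0,"dy": 0.007,"dz": 0.262,"yaw": 0,"claw": 1}

```text
time: 24.98
tool_pos: [0.6542, 0.0381, 0.1779]
tool_rot: [0.001, -0.013, 1.0, -0.0]
contact_force: [-0.4, -0.2, -0.6]
gripper_width: 0.196
grasp_force: 58.9
```

>>> send_rows:
  increments:
    - {"dx": 0,"dy": 0,"dz": 0.003,"yaw": 0,"claw": 1}
    - {"dx": 0,"dy": 0,"dz": 0.005,"yaw": 0,"claw": 1}
    - {"dx": 0,"dy": 0,"dz": 0.006,"yaw": 0,"claw": 1}
    - {"dx": 0,"dy": 0,"dz": 0.006,"yaw": 0,"claw": 1}
    - {"dx": 0,"dy": 0,"dz": 0.006,"yaw": 0,"claw": 1}

```text
time: 25.6
tool_pos: [0.6543, 0.0382, 0.1753]
tool_rot: [0.001, -0.013, 1.0, -0.0]
contact_force: [-1.1, 0.4, 5.7]
gripper_width: 0.194
grasp_force: 59.6
```

Contact with the floor (5.7 N). Up to the rim and down again.

>>> send_rows:
  increments:
    - {"dx": 0,"dy": 0,"dz": -0.05,"yaw": 0,"claw": 1}
    - {"dx": 0,"dy": 0,"dz": -0.11,"yaw": 0,"claw": 1}
    - {"dx": 0,"dy": 0,"dz": -0.15,"yaw": 0,"claw": 1}
    - {"dx": 0,"dy": 0,"dz": -0.166,"yaw": 0,"claw": 1}
    - {"dx": 0,"dy": 0,"dz": -0.166,"yaw": 0,"claw": 1}
    - {"dx": 0,"dy": 0,"dz": -0.166,"yaw": 0,"claw": 1}
    - {"dx": 0,"dy": 0,"dz": -0.166,"yaw": 0,"claw": 1}

```text
time: 26.48
tool_pos: [0.6529, 0.0382, 0.2548]
tool_rot: [-0.001, -0.013, 1.0, 0.0]
contact_force: [-0.0, -0.4, -0.6]
gripper_width: 0.188
grasp_force: 59.1
```

>>> send_rows:
  increments:
    - {"dx": 0,"dy": 0,"dz": 0.05,"yaw": 0,"claw": 1}
    - {"dx": 0,"dy": 0,"dz": 0.11,"yaw": 0,"claw": 1}
    - {"dx": 0,"dy": 0,"dz": 0.15,"yaw": 0,"claw": 1}
    - {"dx": 0,"dy": 0,"dz": 0.162,"yaw": 0,"claw": 1}
    - {"dx": 0,"dy": 0,"dz": 0.165,"yaw": 0,"claw": 1}
    - {"dx": 0,"dy": 0,"dz": 0.166,"yaw": 0,"claw": 1}
    - {"dx": 0,"dy": 0,"dz": 0.166,"yaw": 0,"claw": 1}
    - {"dx": 0,"dy": 0,"dz": 0.166,"yaw": 0,"claw": 1}

```text
time: 27.48
tool_pos: [0.6541, 0.0382, 0.1753]
tool_rot: [0.001, -0.013, 1.0, 0.0]
contact_force: [-2.1, 0.6, 4.3]
gripper_width: 0.198
grasp_force: 59.3
```

The measured rise was 79.5 mm, 3.5 mm short of the rim. I'll do one more full stroke to be safe, then leave.

>>> send_rows:
  increments:
    - {"dx": 0,"dy": 0,"dz": -0.05,"yaw": 0,"claw": 1}
    - {"dx": 0,"dy": 0,"dz": -0.11,"yaw": 0,"claw": 1}
    - {"dx": 0,"dy": 0,"dz": -0.15,"yaw": 0,"claw": 1}
    - {"dx": 0,"dy": 0,"dz": -0.173,"yaw": 0,"claw": 1}
    - {"dx": 0,"dy": 0,"dz": -0.173,"yaw": 0,"claw": 1}
    - {"dx": 0,"dy": 0,"dz": -0.173,"yaw": 0,"claw": 1}
    - {"dx": 0,"dy": 0,"dz": -0.173,"yaw": 0,"claw": 1}
    - {"dx": 0,"dy": 0,"dz": -0.12,"yaw": 0,"claw": 1}
    - {"dx": 0,"dy": 0,"dz": -0.06,"yaw": 0,"claw": 1}
    - {"dx": 0,"dy": 0,"dz": -0.02,"yaw": 0,"claw": 1}
    - {"dx": 0,"dy": 0,"dz": -0.006,"yaw": 0,"claw": 1}
    - {"dx": 0,"dy": 0,"dz": 0,"yaw": 0,"claw": 1}
    - {"dx": 0,"dy": 0,"dz": 0,"yaw": 0,"claw": 1}
    - {"dx": 0,"dy": 0,"dz": 0,"yaw": 0,"claw": 1}

```text
time: 29.22
tool_pos: [0.6545, 0.0381, 0.1753]
tool_rot: [0.002, -0.013, 1.0, -0.0]
contact_force: [-1.0, 0.1, 5.7]
gripper_width: 0.197
grasp_force: 59.2
```

>>> send_rows:
  increments:
    - {"dx": 0,"dy": 0,"dz": -0.06,"yaw": 0,"claw": 1}
    - {"dx": 0,"dy": 0,"dz": -0.14,"yaw": 0,"claw": 1}
    - {"dx": 0,"dy": 0,"dz": -0.22,"yaw": 0,"claw": 1}
    - {"dx": 0,"dy": 0,"dz": -0.28,"yaw": 0,"claw": 1}
    - {"dx": 0,"dy": 0,"dz": -0.28,"yaw": 0,"claw": 1}
    - {"dx": 0.005,"dy": -0.1,"dz": -0.28,"yaw": 0,"claw": 1}
    - {"dx": 0.01,"dy": -0.2,"dz": -0.28,"yaw": 0,"claw": 1}
    - {"dx": 0.01,"dy": -0.27,"dz": -0.28,"yaw": 0,"claw": 1}
    - {"dx": 0.01,"dy": -0.28,"dz": -0.28,"yaw": 0,"claw": 1}
    - {"dx": 0.01,"dy": -0.28,"dz": -0.28,"yaw": 0,"claw": 1}
    - {"dx": 0.01,"dy": -0.28,"dz": -0.28,"yaw": 0,"claw": 1}

```text
time: 30.6
tool_pos: [0.6519, -0.1007, 0.3125]
tool_rot: [-0.001, -0.014, 1.0, 0.0]
contact_force: [-0.5, -0.4, -0.7]
gripper_width: 0.191
grasp_force: 58.9
```

```bash
python3 -c "
from h import *
print(manip.state()['tool_pos'].round(4))
im=snap('wrist','w9.png');s=snap('scene','s4.png')
for e in rims(im):print(e,wpt(e[0],.07).round(4),wpt(e[0],.098).round(4))
cv2.imwrite('pics/c4.png',np.hstack([im[:,100:540],cv2.resize(s[120:360,260:440],(360,480))]))"
```

```text
[ 0.6519 -0.1007  0.3125]
((445.5, 205.7), 55.0, 61.4) [0.6516 0.0471 0.07  ] [0.646  0.0363 0.098 ]
((312.1, 194.2), 54.3, 55.1) [ 0.6427 -0.1044  0.07  ] [ 0.6377 -0.1044  0.098 ]
```

View pics/c4.png

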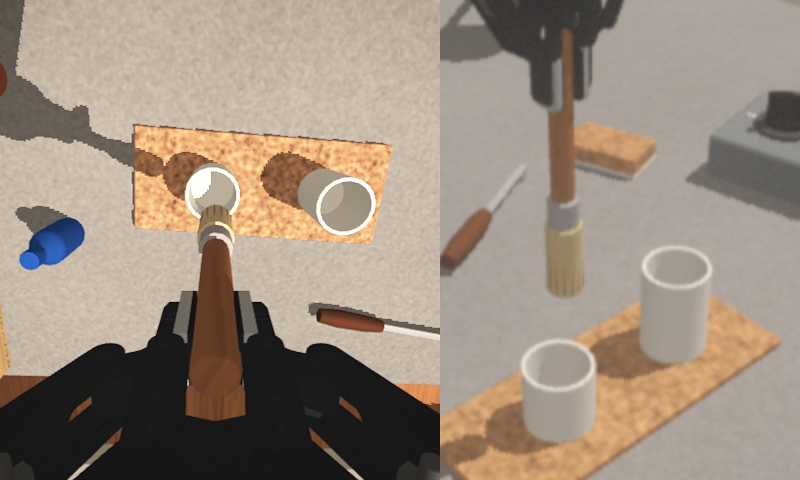

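c4 shows the short rim at wrist (312,194), world (0.643,−0.104); the mid beaker has not moved. Brush the short one: down, then up 55 mm to its rim, then down.

>>> send_rows:
  increments:
    - {"dx": 0,"dy": -0.008,"dz": 0,"yaw": 0,"claw": 1}
    - {"dx": 0,"dy": -0.008,"dz": 0.06,"yaw": 0,"claw": 1}
    - {"dx": 0,"dy": -0.008,"dz": 0.12,"yaw": 0,"claw": 1}
    - {"dx": 0,"dy": -0.008,"dz": 0.18,"yaw": 0,"claw": 1}
    - {"dx": 0,"dy": -0.008,"dz": 0.23,"yaw": 0,"claw": 1}
    - {"dx": 0,"dy": -0.008,"dz": 0.26,"yaw": 0,"claw": 1}
    - {"dx": 0,"dy": -0.008,"dz": 0.272,"yaw": 0,"claw": 1}
    - {"dx": 0,"dy": -0.008,"dz": 0.276,"yaw": 0,"claw": 1}
    - {"dx": 0,"dy": -0.008,"dz": 0.279,"yaw": 0,"claw": 1}
    - {"dx": 0,"dy": -0.008,"dz": 0.279,"yaw": 0,"claw": 1}
    - {"dx": 0,"dy": -0.008,"dz": 0.279,"yaw": 0,"claw": 1}

```text
time: 32.08
tool_pos: [0.6529, -0.1061, 0.1753]
tool_rot: [0.001, -0.013, 1.0, -0.0]
contact_force: [-0.7, 0.9, 2.8]
gripper_width: 0.195
grasp_force: 59.3
```

>>> send_rows:
  increments:
    - {"dx": 0,"dy": 0,"dz": -0.05,"yaw": 0,"claw": 1}
    - {"dx": 0,"dy": 0,"dz": -0.1,"yaw": 0,"claw": 1}
    - {"dx": 0,"dy": 0,"dz": -0.117,"yaw": 0,"claw": 1}
    - {"dx": 0,"dy": 0,"dz": -0.117,"yaw": 0,"claw": 1}
    - {"dx": 0,"dy": 0,"dz": -0.117,"yaw": 0,"claw": 1}
    - {"dx": 0,"dy": 0,"dz": -0.117,"yaw": 0,"claw": 1}

```text
time: 32.83
tool_pos: [0.6515, -0.1058, 0.2307]
tool_rot: [-0.001, -0.013, 1.0, 0.0]
contact_force: [0.0, 1.7, -1.5]
gripper_width: 0.191
grasp_force: 59.2
```

>>> send_rows:
  increments:
    - {"dx": 0,"dy": 0,"dz": 0.05,"yaw": 0,"claw": 1}
    - {"dx": 0,"dy": 0,"dz": 0.09,"yaw": 0,"claw": 1}
    - {"dx": 0,"dy": 0,"dz": 0.11,"yaw": 0,"claw": 1}
    - {"dx": 0,"dy": 0,"dz": 0.116,"yaw": 0,"claw": 1}
    - {"dx": 0,"dy": 0,"dz": 0.118,"yaw": 0,"claw": 1}
    - {"dx": 0,"dy": 0,"dz": 0.118,"yaw": 0,"claw": 1}
    - {"dx": 0,"dy": 0,"dz": 0.118,"yaw": 0,"claw": 1}

```text
time: 33.7
tool_pos: [0.6528, -0.1059, 0.1754]
tool_rot: [0.001, -0.013, 1.0, -0.0]
contact_force: [-1.3, 1.0, 5.3]
gripper_width: 0.194
grasp_force: 59.7
```

>>> send_rows:
  increments:
    - {"dx": 0,"dy": 0,"dz": -0.06,"yaw": 0,"claw": 1}
    - {"dx": 0,"dy": 0,"dz": -0.14,"yaw": 0,"claw": 1}
    - {"dx": 0,"dy": 0,"dz": -0.22,"yaw": 0,"claw": 1}
    - {"dx": 0,"dy": 0,"dz": -0.28,"yaw": 0,"claw": 1}
    - {"dx": 0,"dy": 0,"dz": -0.28,"yaw": 0,"claw": 1}
    - {"dx": 0,"dy": 0,"dz": -0.28,"yaw": 0,"claw": 1}

```text
time: 34.45
tool_pos: [0.6516, -0.1058, 0.3114]
tool_rot: [-0.001, -0.013, 1.0, 0.0]
contact_force: [0.4, -0.1, -1.2]
gripper_width: 0.194
grasp_force: 59.0
```

```bash
python3 -c "
from h import *
mv(.5265,-.3775,.315)"
```

```text
dx 0.264 dy -0.537 dz -0.007 yaw 0.000 rows 4.8 j6 -107.2 phi -178.5
```

>>> send_rows:
  increments:
    - {"dx": 0.06,"dy": -0.12,"dz": 0,"yaw": 0,"claw": 1}
    - {"dx": 0.12,"dy": -0.24,"dz": 0,"yaw": 0,"claw": 1}
    - {"dx": 0.18,"dy": -0.36,"dz": 0,"yaw": 0,"claw": 1}
    - {"dx": 0.24,"dy": -0.48,"dz": 0,"yaw": 0,"claw": 1}
    - {"dx": 0.269,"dy": -0.536,"dz": 0,"yaw": 0,"claw": 1}
    - {"dx": 0.269,"dy": -0.536,"dz": 0,"yaw": 0,"claw": 1}
    - {"dx": 0.269,"dy": -0.536,"dz": 0,"yaw": 0,"claw": 1}
    - {"dx": 0.269,"dy": -0.536,"dz": 0,"yaw": 0,"claw": 1}

```text
time: 35.45
tool_pos: [0.525, -0.376, 0.3123]
tool_rot: [-0.0, -0.014, 1.0, 0.001]
contact_force: [-0.6, -0.9, -1.4]
gripper_width: 0.193
grasp_force: 59.1
```

```bash
python3 -c "
from h import *
print(manip.state()['tool_pos'].round(4))
im=snap('wrist','w10.png');s=snap('scene','s5.png')
cv2.imwrite('pics/c5.png',np.hstack([cv2.resize(im[140:300,240:400],(480,480)),cv2.resize(s[220:420,50:180],(312,480))]))"
```

```text
[ 0.525  -0.376   0.3123]
```

View pics/c5.png

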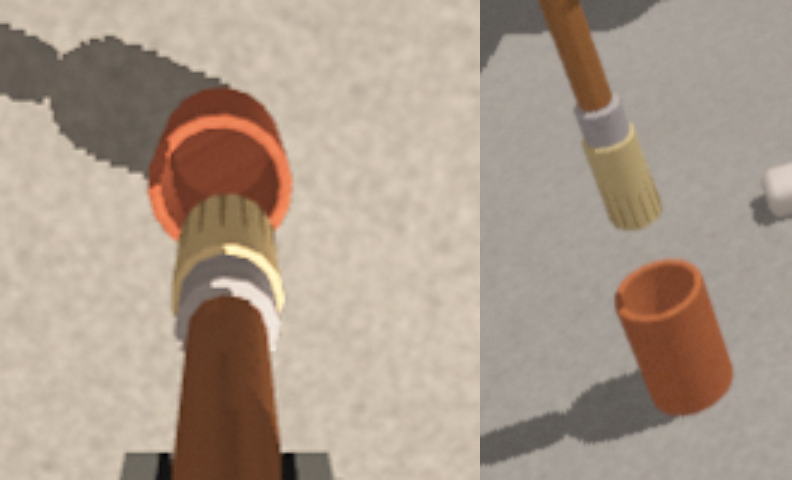

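c5 shows the bristle end above the pot: its near edge is at wrist (316,205) and its end centre at scene (113,308). The pot rim is at scene (125,341) and wrist (314,201).

```bash
python3 -c "
from h import *
print('bottom scene',ray('scene',(113.3,308),.152).round(4),'lowest edge',ray('scene',(113.3,315.8),.152).round(4))
print('pot scene',ray('scene',(125,341.3),.09).round(4),'pot wrist',wpt((313.7,201.3),.09).round(4))
e=wpt((316,205),.152);print('wrist -x edge',e.round(4),'centre',(e+[.014,0,0]).round(4))
# brush axis slope in scene: handle/ferrule points along axis
for uv in((98.5,262),(107,281)): pass
for z in(.152,.234,.30): print(z,'vertical brush would be at',proj('scene',(.5205,-.376,z)).round(1), proj('scene',(.525,-.376,z)).round(1))
"
```

```text
bottom scene [ 0.5195 -0.3747  0.152 ] lowest edge [ 0.5345 -0.3813  0.152 ]
pot scene [ 0.5246 -0.3764  0.09  ] pot wrist [ 0.5198 -0.3778  0.09  ]
wrist -x edge [ 0.5108 -0.3758  0.152 ] centre [ 0.5248 -0.3758  0.152 ]
0.152 vertical brush would be at [112.7 308.8] [114.1 310.4]
0.234 vertical brush would be at [ 95.7 262.6] [ 97.1 264.2]
0.3 vertical brush would be at [ 80.1 220.1] [ 81.5 221.6]
```

The two views average to aligned in x, with about −1.5 mm needed in y. Descend part-way and check the force.

>>> send_rows:
  increments:
    - {"dx": 0,"dy": -0.003,"dz": 0.05,"yaw": 0,"claw": 1}
    - {"dx": 0,"dy": -0.003,"dz": 0.1,"yaw": 0,"claw": 1}
    - {"dx": 0,"dy": -0.003,"dz": 0.115,"yaw": 0,"claw": 1}
    - {"dx": 0,"dy": -0.003,"dz": 0.125,"yaw": 0,"claw": 1}
    - {"dx": 0,"dy": -0.003,"dz": 0.135,"yaw": 0,"claw": 1}
    - {"dx": 0,"dy": -0.003,"dz": 0.14,"yaw": 0,"claw": 1}
    - {"dx": 0,"dy": -0.003,"dz": 0.14,"yaw": 0,"claw": 1}
    - {"dx": 0,"dy": -0.003,"dz": 0.14,"yaw": 0,"claw": 1}

```text
time: 36.55
tool_pos: [0.5247, -0.379, 0.2437]
tool_rot: [0.0, -0.013, 1.0, -0.0]
contact_force: [0.3, 0.1, -0.1]
gripper_width: 0.194
grasp_force: 59.1
```

>>> send_rows:
  increments:
    - {"dx": 0,"dy": 0,"dz": 0.03,"yaw": 0,"claw": 1}
    - {"dx": 0,"dy": 0,"dz": 0.06,"yaw": 0,"claw": 1}
    - {"dx": 0,"dy": 0,"dz": 0.09,"yaw": 0,"claw": 1}
    - {"dx": 0,"dy": 0,"dz": 0.12,"yaw": 0,"claw": 1}
    - {"dx": 0,"dy": 0,"dz": 0.14,"yaw": 0,"claw": 1}
    - {"dx": 0,"dy": 0,"dz": 0.148,"yaw": 0,"claw": 1}
    - {"dx": 0,"dy": 0,"dz": 0.15,"yaw": 0,"claw": 1}
    - {"dx": 0,"dy": 0,"dz": 0.15,"yaw": 0,"claw": 1}
    - {"dx": 0,"dy": 0,"dz": 0.15,"yaw": 0,"claw": 1}

```text
time: 37.67
tool_pos: [0.5248, -0.379, 0.1689]
tool_rot: [0.0, -0.013, 1.0, -0.0]
contact_force: [0.6, -0.1, -1.0]
gripper_width: 0.192
grasp_force: 59.2
```

Nearly seated (0.6 mm above the floor). Release gently, raise, and turn toward the knob.

>>> send_rows:
  increments:
    - {"dx": 0,"dy": 0,"dz": 0.002,"yaw": 0,"claw": 1}
    - {"dx": 0,"dy": 0,"dz": 0.002,"yaw": 0,"claw": 0.4}
    - {"dx": 0,"dy": 0,"dz": 0.002,"yaw": 0,"claw": 0}
    - {"dx": 0,"dy": 0,"dz": 0.002,"yaw": 0,"claw": -0.5}
    - {"dx": 0,"dy": 0,"dz": 0.002,"yaw": 0,"claw": -1}
    - {"dx": 0,"dy": 0,"dz": 0.002,"yaw": 0,"claw": -1}
    - {"dx": 0,"dy": 0,"dz": 0.002,"yaw": 0,"claw": -1}
    - {"dx": 0,"dy": 0,"dz": 0.002,"yaw": 0,"claw": -1}
    - {"dx": 0,"dy": 0,"dz": -0.08,"yaw": 0,"claw": -1}
    - {"dx": 0,"dy": 0,"dz": -0.18,"yaw": 0,"claw": -1}
    - {"dx": 0,"dy": 0,"dz": -0.26,"yaw": 0,"claw": -1}
    - {"dx": 0,"dy": 0,"dz": -0.26,"yaw": 0,"claw": -1}

```text
time: 39.17
tool_pos: [0.5261, -0.3802, 0.3041]
tool_rot: [0.003, -0.013, 1.0, -0.003]
contact_force: [-0.4, -0.6, -0.4]
gripper_width: 1.004
grasp_force: 0.0
```

```bash
python3 -c "
from h import *
im=snap('wrist','w11.png');snap('scene','s6.png')
mv(.45,0,.3,-90); mv(.45,0,.3,40.5)"
```

```text
dx 0.130 dy 0.761 dz -0.003 yaw -1.030 rows 8.3 j6 -133.9 phi -178.5
dx 0.130 dy 0.761 dz -0.003 yaw 1.640 rows 13.2 j6 -133.9 phi -178.5
```

>>> send_rows:
  increments:
    - {"dx": 0.13,"dy": 0.761,"dz": 0,"yaw": 0.9,"claw": -1}
    - {"dx": 0.13,"dy": 0.761,"dz": 0,"yaw": 0.9,"claw": -1}
    - {"dx": 0.13,"dy": 0.761,"dz": 0,"yaw": 0.9,"claw": -1}
    - {"dx": 0.13,"dy": 0.761,"dz": 0,"yaw": 0.9,"claw": -1}
    - {"dx": 0.13,"dy": 0.761,"dz": 0,"yaw": 0.9,"claw": -1}
    - {"dx": 0.13,"dy": 0.761,"dz": 0,"yaw": 0.9,"claw": -1}
    - {"dx": 0.13,"dy": 0.761,"dz": 0,"yaw": 0.9,"claw": -1}
    - {"dx": 0.13,"dy": 0.761,"dz": 0,"yaw": 0.9,"claw": -1}
    - {"dx": 0.13,"dy": 0.761,"dz": 0,"yaw": 0.9,"claw": -1}
    - {"dx": 0.13,"dy": 0.761,"dz": 0,"yaw": 0.9,"claw": -1}

```text
time: 40.52
tool_pos: [0.4495, -0.0003, 0.297]
tool_rot: [-0.001, 0.615, 0.789, -0.001]
contact_force: [0.1, 0.2, -0.3]
gripper_width: 1.0
grasp_force: 0.0
```

```bash
python3 -c "
from h import *
snap('top','t4.png');mv(.519,.375,.26,40.5)"
```

```text
dx 0.694 dy 0.318 dz 0.075 yaw 0.740 rows 6.1 j6 -23.7 phi 104.1
```

>>> send_rows:
  increments:
    - {"dx": 0.694,"dy": 0.318,"dz": 0.07,"yaw": 0.74,"claw": -1}
    - {"dx": 0.694,"dy": 0.318,"dz": 0.07,"yaw": 0.74,"claw": -1}
    - {"dx": 0.694,"dy": 0.318,"dz": 0.07,"yaw": 0.74,"claw": -1}
    - {"dx": 0.694,"dy": 0.318,"dz": 0.07,"yaw": 0.74,"claw": -1}
    - {"dx": 0.694,"dy": 0.318,"dz": 0.07,"yaw": 0.74,"claw": -1}
    - {"dx": 0.694,"dy": 0.318,"dz": 0.07,"yaw": 0.74,"claw": -1}
    - {"dx": 0.694,"dy": 0.318,"dz": 0.07,"yaw": 0.74,"claw": -1}
    - {"dx": 0.694,"dy": 0.318,"dz": 0.07,"yaw": 0.74,"claw": -1}
    - {"dx": 0.694,"dy": 0.318,"dz": 0.07,"yaw": 0.74,"claw": -1}

```text
time: 41.7
tool_pos: [0.5195, 0.3745, 0.2628]
tool_rot: [0.0, 0.938, 0.346, -0.001]
contact_force: [0.7, -0.7, 0.0]
gripper_width: 0.999
grasp_force: 0.0
```

```bash
python3 -c "
from h import *
mv(.5185,.3755,.078,40.5)
im=snap('wrist','w12.png'); h=cv2.cvtColor(im,cv2.COLOR_BGR2HSV)
m=(h[...,1]<60)&(h[...,2]>200); m[:180]=0;m[240:]=0;m[:,:290]=0;m[:,340:]=0
for b in blobs(m,10):
    ys,xs=np.where(b[2]); print(b[0],cv2.minAreaRect(np.c_[xs,ys].astype(np.float32)))
    a=wpt((xs[ys.argmin()],ys.min()),.099);c=wpt((xs[ys.argmax()],ys.max()),.099);print(a,c,np.degrees(np.arctan2(a[1]-c[1],a[0]-c[0])))
s=snap('scene','s7.png');snap('top','t5.png')"
```

```text
dx -0.000 dy -0.003 dz 0.370 yaw 0.000 rows 3.0 j6 78.6 phi 40.5
[313, 198, 3, 19, 57] ((314.0, 207.0), (18.0, 2.0), 90.0)
[0.53361093 0.38826291 0.099     ] [0.52100258 0.37752352 0.099     ] 40.42330894159143
```

The knob line is at 40.4°, so it is still at full, and the gripper is aligned. Descend and grip.

>>> send_rows:
  increments:
    - {"dx": 0,"dy": -0.002,"dz": 0.1,"yaw": 0,"claw": -1}
    - {"dx": 0,"dy": -0.002,"dz": 0.2,"yaw": 0,"claw": -1}
    - {"dx": 0,"dy": -0.002,"dz": 0.3,"yaw": 0,"claw": -1}
    - {"dx": 0,"dy": -0.002,"dz": 0.368,"yaw": 0,"claw": -1}
    - {"dx": 0,"dy": -0.002,"dz": 0.368,"yaw": 0,"claw": -1}
    - {"dx": 0,"dy": -0.002,"dz": 0.368,"yaw": 0,"claw": 1}
    - {"dx": 0,"dy": -0.002,"dz": 0.368,"yaw": 0,"claw": 1}
    - {"dx": 0,"dy": -0.002,"dz": 0.368,"yaw": 0,"claw": 1}
    - {"dx": 0,"dy": -0.002,"dz": 0.368,"yaw": 0,"claw": 1}
    - {"dx": 0,"dy": -0.002,"dz": 0.368,"yaw": 0,"claw": 1}
    - {"dx": 0,"dy": -0.002,"dz": 0.368,"yaw": 0,"claw": 1}
    - {"dx": 0,"dy": -0.002,"dz": 0.368,"yaw": 0,"claw": 1}
    - {"dx": 0,"dy": -0.002,"dz": 0.368,"yaw": 0,"claw": 1}

```text
time: 43.48
tool_pos: [0.5195, 0.3759, 0.0806]
tool_rot: [0.0, 0.938, 0.347, 0.001]
contact_force: [0.4, -3.2, 6.1]
gripper_width: 0.149
grasp_force: 60.2
```

>>> send_rows:
  increments:
    - {"dx": 0,"dy": 0,"dz": 0,"yaw": -0.12,"claw": 1}
    - {"dx": 0,"dy": 0,"dz": 0,"yaw": -0.24,"claw": 1}
    - {"dx": 0,"dy": 0,"dz": 0,"yaw": -0.36,"claw": 1}
    - {"dx": 0,"dy": 0,"dz": 0,"yaw": -0.48,"claw": 1}
    - {"dx": 0,"dy": 0,"dz": 0,"yaw": -0.6,"claw": 1}
    - {"dx": 0,"dy": 0,"dz": 0,"yaw": -0.72,"claw": 1}
    - {"dx": 0,"dy": 0,"dz": 0,"yaw": -0.84,"claw": 1}
    - {"dx": 0,"dy": 0,"dz": 0,"yaw": -0.96,"claw": 1}
    - {"dx": 0,"dy": 0,"dz": 0,"yaw": -1,"claw": 1}
    - {"dx": 0,"dy": 0,"dz": 0,"yaw": -1,"claw": 1}

```text
time: 44.72
tool_pos: [0.5178, 0.376, 0.0806]
tool_rot: [-0.001, 0.45, 0.893, -0.001]
contact_force: [-5.2, -2.6, 10.1]
gripper_width: 0.15
grasp_force: 60.6
```

>>> send_rows:
  increments:
    - {"dx": 0,"dy": 0,"dz": 0,"yaw": -0.12,"claw": 1}
    - {"dx": 0,"dy": 0,"dz": 0,"yaw": -0.24,"claw": 1}
    - {"dx": 0,"dy": 0,"dz": 0,"yaw": -0.36,"claw": 1}
    - {"dx": 0,"dy": 0,"dz": 0,"yaw": -0.48,"claw": 1}
    - {"dx": 0,"dy": 0,"dz": 0,"yaw": -0.6,"claw": 1}
    - {"dx": 0,"dy": 0,"dz": 0,"yaw": -0.68,"claw": 1}
    - {"dx": 0,"dy": 0,"dz": 0,"yaw": -0.72,"claw": 1}
    - {"dx": 0,"dy": 0,"dz": 0,"yaw": -0.75,"claw": 1}
    - {"dx": 0,"dy": 0,"dz": 0,"yaw": -0.78,"claw": 1}
    - {"dx": 0,"dy": 0,"dz": 0,"yaw": -0.78,"claw": 1}

```text
time: 45.98
tool_pos: [0.5174, 0.3748, 0.0806]
tool_rot: [-0.003, -0.115, 0.993, -0.001]
contact_force: [-7.9, -7.8, 11.7]
gripper_width: 0.145
grasp_force: 72.1
```

```bash
python3 -c "
from h import *
s=manip.state();print(np.degrees(phi()),s['contact_force'],s['ft_torque'],np.degrees(s['joint_pos']).round(1))"
```

```text
-166.8005323848661 [-7.88232682 -7.80941455 11.74948812] [-1.23641409  1.29205995 -1.70786274] [ 29.2  12.6  96.9   0.   70.8 -74. ]
```

>>> send_rows:
  increments:
    - {"dx": 0,"dy": 0,"dz": 0,"yaw": 0,"claw": -1}
    - {"dx": 0,"dy": 0,"dz": 0,"yaw": 0,"claw": -1}
    - {"dx": 0,"dy": 0,"dz": 0,"yaw": 0,"claw": -1}
    - {"dx": 0,"dy": 0,"dz": 0,"yaw": 0,"claw": -1}
    - {"dx": 0,"dy": 0,"dz": 0,"yaw": 0,"claw": -1}
    - {"dx": 0,"dy": 0,"dz": -0.1,"yaw": 0,"claw": -1}
    - {"dx": 0,"dy": 0,"dz": -0.22,"yaw": 0,"claw": -1}
    - {"dx": 0,"dy": 0,"dz": -0.34,"yaw": 0,"claw": -1}
    - {"dx": 0,"dy": 0,"dz": -0.36,"yaw": 0,"claw": -1}
    - {"dx": 0,"dy": 0,"dz": -0.36,"yaw": 0,"claw": -1}

```text
time: 47.22
tool_pos: [0.519, 0.3761, 0.2601]
tool_rot: [0.001, -0.118, 0.993, 0.0]
contact_force: [-0.5, -0.0, -1.2]
gripper_width: 0.997
grasp_force: 0.0
```

```bash
python3 -c "
from h import *
im=snap('wrist','w13.png'); h=cv2.cvtColor(im,cv2.COLOR_BGR2HSV)
m=(h[...,1]<60)&(h[...,2]>200); m[:180]=0;m[240:]=0;m[:,:290]=0;m[:,340:]=0
print(np.degrees(phi()))
for b in blobs(m,10):
    ys,xs=np.where(b[2]); a=wpt((xs[ys==ys.min()].mean(),ys.min()),.099);c=wpt((xs[ys==ys.max()].mean(),ys.max()),.099);print(b[0],np.degrees(np.arctan2(a[1]-c[1],a[0]-c[0])))
s=snap('scene','s8.png')
cv2.imwrite('pics/c6.png',np.hstack([cv2.resize(s,(560,420)),cv2.resize(im[150:290,270:350],(240,420))]))"
```

```text
-166.49542446650113
[313, 197, 4, 20, 61] -169.44995873331936
```

View pics/c6.png

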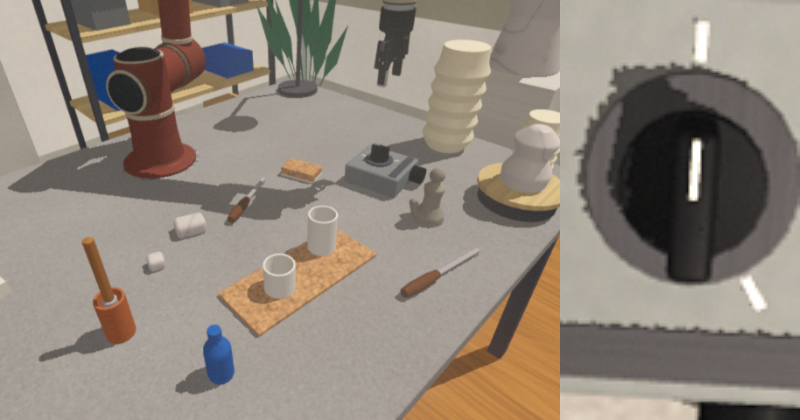

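c6 shows everything in place: both beakers upright on the board, the brush in its pot bristles down, and the knob line on the off tick (150° from full). Handing in.

```bash
python3 -c "
from h import *
print(manip.job_done())"
```

```text
the job is handed in; nothing more can be done
None
```

I ran the extractor at full while the brush was out of its pot and brushed the 88 mm beaker first, then the 60 mm one (there was no 115 mm beaker). Both stand mouth-up on the cork board, the brush is back in its pot bristles down, the extractor is fully off, and the job was handed in at about 47 s; no verdict came back.

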